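# Lower a crank-up tablet stand past its ratchet and lock it again

## Robot

A 6-joint arm with a two-finger parallel gripper is mounted at the origin on a cart in front of the work surface, level with it; the furniture and walls round the work are solid. World frame = base frame: x ahead of the robot, y to its left, z up, the work surface at z = 0. Lengths are in m, angles in rad, forces in N, time in s.
With the tool pointing down it reaches from about 0.35 to 0.925 m from the base axis. Payload 6.4 kg.
Tool frame: the origin (TCP) lies on the centre line of the jaws, within the pads' length; the fingertips stand 11 mm ahead of it and the grasp point (between the pads) lies 8 mm behind it; z points along the fingers, y is the line along which they close (so a half turn about z gives the same grasp; the last joint's range is limited). The gripper opens to 85 mm and grips with 20 to 120 N. Pads are 22 mm wide; open, the fingers measure 114 mm over their backs; the gripper's body (76 mm by 85 mm) begins 54 mm behind the grasp point. The pads swing forward as they close: fully open they stand 13 mm farther back than shut.
Start: joints at [1.049, 0.245, 1.558, -0, 1.339, -0.174], TCP at [0.222, 0.611, 0.203] pointing down, gripper open.
Joint ranges: [-3.13, 3.13], [-1.02, 2.26], [0.13, 2.54], [-0.95, 4.09], [0.21, 2.88], [-2.74, 2.74]. Speed limits (rad/s): [2.57, 2.57, 3.14, 3.14, 3.14, 3.14].

## Interface

Orientations are given as a rotation vector (axis times angle).
In Python, from cell import * gives the robot as it stands.
- The arm moves only by the tool apply_moves, never from a script. Its argument "increments" is a list of rows, each an object of numbers: "x", "y", "z": the shift along the tool's x, y, z in m; "ax", "ay", "az": the turn, a rotation vector about the tool's x, y, z in degrees. A call has 1 to 10 rows; each row is the pose to reach, as a shift and turn from the pose commanded when the call began, along the tool's axes at that moment; what a row does not reach only later rows make up. A row lasts 1/8 s, in which the tool goes at most 62.5 mm and 10.7 degrees, less where a joint would pass 70% of its speed; a pose out of reach is approached as far as the arm can. A call with a gripper value outside its range is refused whole. "jaw" is the closure, from -1 (fully open) to 1 (shut), set as the call begins (left out, the last holds). The fingers move at their own pace and stop on an object; "grip_force" is the grip in N (left out, the last holds). Time passes only in rows, so rows that repeat a pose let the fingers close. It gives the time, the measured TCP pose, the force, the opening and the grip force at its end, in the units of the state.
- get_obs(): the state, without advancing time (a new reading comes with each control period).
- snapshot(name): name is "side" or "top"; returns a dict with "image" (384x512x3 uint8, red, green, blue), "intrinsics" (3x3 intrinsics, pixels), "R" (3x3) and "t" (3): a world point X has camera coordinates R X + t. Camera axes: x right, y down, z forward; pixel columns grow to the right and rows downward; lengths in m; the calibration is good to about 2 mm. A picture is of the moment at which its call begins. There is no depth.
- hand_in(): hands the job in; it is judged then, once.
The state is a dict: "t": time; "joint_positions": joint angles; "joint_velocities": joint speeds; "tau": joint torques, N m; "ee_pos": TCP position; "ee_rot": TCP orientation; "contact_force": force on the tool from outside, world axes, zero at the start; "torque": the same for the moment, N m; "width": finger opening in m; "grasp_force": force on a finger pad.
Only numpy, scipy, OpenCV 4.12 (cv2) and the standard library are available. Lean on these libraries where they do the work, as an engineer would, in place of code of your own. Each camera call takes 0.05 s, during which the arm holds its last target. There are 200 camera calls.

## Task

Lower the tablet to writing height: throw the brass pawl back off the ratchet wheel, wind the crank backwards (towards you) until the red pointer is in the green band of the scale, then tip the pawl back into the teeth and ease the crank on backwards until a tooth bears firmly on the pawl, with the pointer still in the green. Go gently when the tooth meets the pawl and never force the wheel against it, do not press on the tablet or its tray, and leave the small things beside the stand where they are.

Things in the scene. Friction and masses are not known exactly. Their poses are not given: they have to be found in the camera images.
- stand: grey crank-up tablet stand, fixed to the desk: base 205 x 226 mm, 15 mm high, two upright cheek plates (x -81 to 45, outer faces y = +-107, tops z = 152 mm). Origin: on the desk, under the axle, midway between the cheeks; x points away from the user, y to the stand's left, z up. Wheel, pawl and crank are outside the right (-y) cheek. All offsets below are in mm in this frame.
- tray: sloping tray with a black tablet (165 x 245 mm, portrait) between the cheeks (x -150 to 90, y +-86), front edge 80 to 110 high, rear edge 175 to 220. It slides straight up and down with the crank, 20 mm per rad. Tray and tablet (0.65 to 1 kg) hang on the axle; a friction washer just holds them when the pawl is out. Origin: that of the stand, risen with the tray
- band (a point): middle of the green band on the white height scale on the front edge of the right cheek, facing the user, at (-84, -109, 96); the band is 15 mm high, 7.5 mm up and down from this point. Its axes are the stand's. One tooth is 10.5 mm of tray travel, so the pawl goes in while the pointer is still in the upper part of the band
- pointer (a point): tip of the red pointer that travels with the tray in front of the scale; compare its height with the band's
- axle (a point): centre of the ratchet wheel on the crank's axle, at (0, -119, 110). The axle runs along the stand's y. The crank arm turns in the plane y = -135 to -143
- crank_hinge (a joint): crank angle, rad: 0 with the arm straight up, positive leaning away from the user (+x). Starts at 0.6 to 1.1, range -1.1 to 1.24. Backwards = falling values = grip towards the user = tray down. Pointer in the band from about -0.05 to -0.8. With the pawl out, backwards takes 2 to 5 N at the grip, forwards 6 to 9 N; it stays where it is left
- grip_mid (a point): middle of the black crank grip, a freely spinning round handle 16 mm thick, 60 mm long (y = -145 to -205), parallel to the axle, on a 70 mm radius: at (70 sin a, -178.5, 110 + 70 cos a) for crank angle a. From above it can be straddled or pinched, fingers on its near (-x) and far (+x) side
- crank: dark crank arm and steel ratchet wheel, 82 mm across, 12 teeth 0.524 rad apart, 8 mm deep; origin on the axle at (0, -107, 110). The wheel is clamped on at an unknown angle, so no reading tells where the teeth are: backed with the pawl in, a tooth meets it after 0 to 0.52 rad and stops dead. Over 18 N tooth on pawl (about 11 N at the grip) hurts the teeth; 5 to 8 N there seats it
- pawl: brass drop pawl with a red ball on top, 8 mm thick, 60 g, in the wheel's plane y = -119; origin on its pivot pin at (-58, -119, 134), turning about the stand's y. It lies in the teeth by its weight; thrown back towards the user past its balance point it stays there. Should its nose catch on a tooth's tip (angle stays above 0.05), a turn of 0.15 rad forwards lets it drop
- pawl_hinge (a joint): pawl angle, rad: about 0 with the nose at the bottom of a tooth gap (whether a tooth bears on it or not), up to 0.16 when lying on a tooth, clear of all teeth above 0.2, tips over by itself near 0.85, against its stop when thrown fully back at 1.05
- pawl_ball (a point): centre of the pawl's red ball (15 mm across), 75 mm from the pivot pin: at (-16, -119, 196) with the pawl in, (-91, -119, 201) thrown back. A finger beside it, following its arc, pushes it over from either side: towards the user to throw the pawl out, away from the user to tip it in
- highlighter: dark marker pen, 125 mm long, 15 mm thick, lying on the desk right of the stand (bystander)
- eraser: eraser in a blue sleeve, 50 x 22 x 12 mm, lying right of the stand (bystander)
- usb_stick: blue USB stick, 60 x 18 x 8 mm, lying in front of the eraser (bystander)

How it is judged:
On the way, in this order (a step that is already met when the one before it is completed fails the run):
1. the pawl is lifted clear of the teeth (value of joint pawl_hinge above 0.35 rad), for 0.1 s.
2. the tray is wound down to the band, or to less than 10 mm above it, with the pawl out (z of pointer in the frame of band below 0.0175 m and value of joint pawl_hinge above 0.35 rad), for 0.1 s.
At the end, for the whole second after the job is handed in: the pawl lies at the bottom of a tooth gap (angle below 0.05 rad), a tooth bears on it with more than 1.5 N, the pointer is inside the green band (within 7.5 mm of its middle), and the crank is at rest (value of joint pawl_hinge below 0.05 rad and contact force between crank and pawl above 1.5 N and z of pointer in the frame of band between -0.0075 and 0.0075 m and velocity of joint crank_hinge between -0.05 and 0.05 rad/s); the robot touches nothing.
It fails at once if the wheel is forced against the pawl (over 18 N) (contact force between crank and pawl above 18 N).
It fails at once if the robot presses on the tablet or its tray (over 8 N) (contact force between any of the fingers, the arm and tray above 8 N).
It fails at once if one of the small things beside the stand is shifted by more than 30 mm (distance of any of highlighter, eraser, usb_stick from where it was at the start of the episode above 0.03 m).
It also fails if it takes over 72 s, if anything falls off the work surface, if the arm or the gripper's body presses on something with over 40 N, if the wrist force passes 120 N, or if a joint passes its speed limit or range.

## Working session

There is one attempt and no reset: what is moved stays moved. The work goes in short steps, Python scripts to look and compute and a tool call to move; the robot and the scene stay as the last step left them, time stands still between calls to the robot, and variables do not carry over. Pictures are saved under pics/ and viewed, at most 10 in all, crops included, and the job is handed in when it is done.

Besides the shell and the picture viewer there is one more tool, called in YAML: its name, and indented under it one key for each argument. apply_moves: Moves the arm, as the interface text tells. Its arguments: {"type":"object","properties":{"increments":{"type":"array","items":{"type":"object","properties":{"x":{"type":"number"},"y":{"type":"number"},"z":{"type":"number"},"ax":{"type":"number"},"ay":{"type":"number"},"az":{"type":"number"}}}},"jaw":{"type":"number"},"grip_force":{"type":"number"}},"required":["increments"]}

```bash
mkdir -p pics; cat > h.py <<'E'
from cell import *
import numpy as np, cv2
def snap(n,f):
    s=snapshot(n); cv2.imwrite('pics/'+f+'.png',s['image'][:,:,::-1]); np.savez('pics/'+f,**s); return s
def proj(s,X):
    c=np.atleast_2d(X)@np.array(s['R']).T+s['t']; p=c@np.array(s['intrinsics']).T; return p[:,:2]/p[:,2:]
E
python3 - <<'E'
from h import *
a=snap('side','s0');b=snap('top','t0')
cv2.imwrite('pics/st0.png',cv2.resize(np.vstack([a['image'],b['image']])[:,:,::-1],(800,1200))[:600])
for s in(a,b): print(s['intrinsics'],-np.array(s['R']).T@s['t'],s['R'])
o=get_obs();print(o)
E
```

```text
[[433.15167204   0.         256.73491897]
 [  0.         433.15167204 198.48362333]
 [  0.           0.           1.        ]] [0.05421622 0.13400599 0.88397773] [[-0.12285024 -0.99237855  0.009625  ]
 [-0.83200276  0.09770013 -0.54610081]
 [ 0.54099836 -0.07509664 -0.83766417]]
[[404.12632103   0.         256.94464668]
 [  0.         404.12632103 191.64179067]
 [  0.           0.           1.        ]] [0.47342855 0.09071482 1.08125258] [[ 0.00244866 -0.99991227  0.0130179 ]
 [-0.9992964  -0.00293395 -0.03739105]
 [ 0.03742596 -0.01291719 -0.99921591]]
{'t': 0.1, 'joint_positions': array([ 1.04889137e+00,  2.45779538e-01,  1.55892498e+00,  1.09577586e-06,
        1.33871693e+00, -1.74073037e-01]), 'joint_velocities': array([-0.00069953, -0.00301502, -0.00044963, -0.00247641,  0.00183509,
        0.00076259]), 'tau': array([-4.22013682e-04, -4.30674970e+01, -3.27126646e+01, -2.14588003e-04,
        2.91084267e-03, -1.61798954e-05]), 'ee_pos': array([0.22124753, 0.61057896, 0.20185032]), 'ee_rot': array([-5.43515032e-01, -3.09358436e+00,  2.69937328e-03]), 'contact_force': array([ 0.50442154,  0.40187629, -0.37006776]), 'torque': array([ 0.04192367, -0.00960207, -0.05616287]), 'grasp_force': 0.0, 'width': 0.08548769523206463}
```

View pics/s0.png

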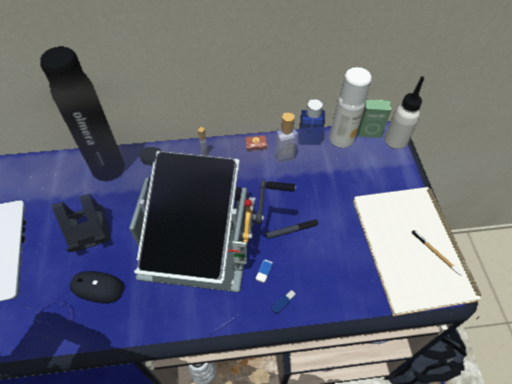

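View pics/t0.png

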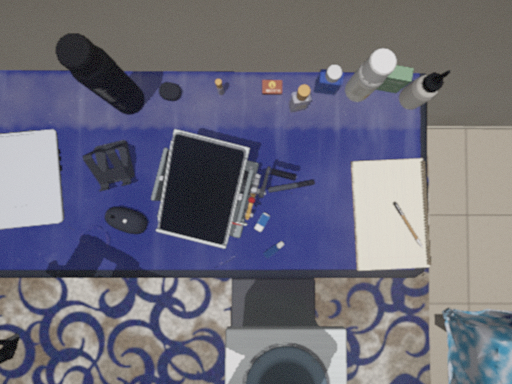

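The stand is at about (190,215) in the side view and (207,190) in the top view. It is slightly yawed, with the ball, pawl and crank on its right side. I'll zoom in next.

```bash
python3 - <<'E'
from h import *
a=np.load('pics/s0.npz');b=np.load('pics/t0.npz')
A=cv2.resize(a['image'][170:300,205:325],None,fx=4.6,fy=4.6,interpolation=2)
B=cv2.resize(b['image'][120:260,145:325],None,fx=4,fy=4,interpolation=2)
cv2.imwrite('pics/a0.png',A[:,:,::-1]);cv2.imwrite('pics/b0.png',B[:,:,::-1]);print(A.shape,B.shape)
E
```

```text
(598, 552, 3) (560, 720, 3)
```

View pics/a0.png

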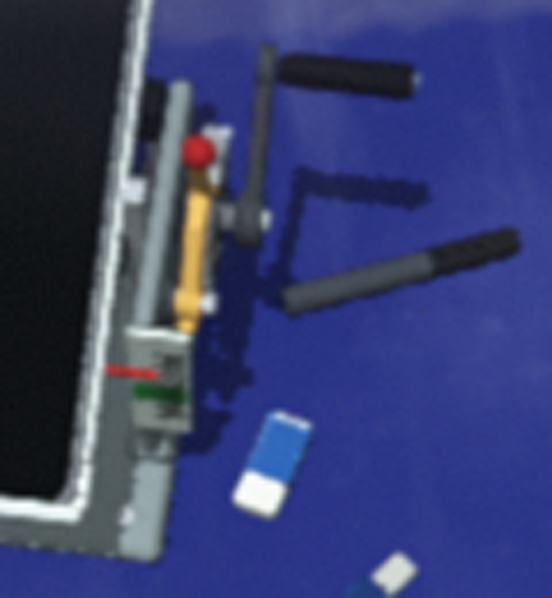

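View pics/b0.png

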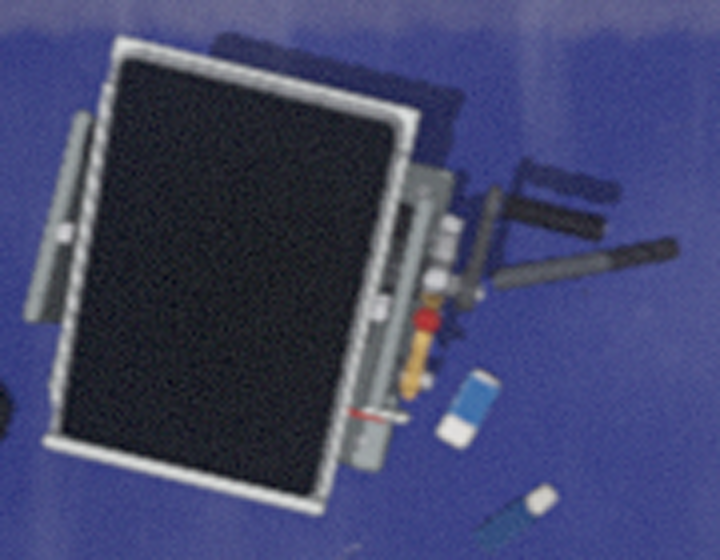

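```bash
cat >> h.py <<'E'
def W(p,P):
    c,s=np.cos(p[2]),np.sin(p[2]); P=np.atleast_2d(P); return np.c_[p[0]+c*P[:,0]-s*P[:,1],p[1]+s*P[:,0]+c*P[:,1],P[:,2]]
def grip(a,y): return (.07*np.sin(a),y,.11+.07*np.cos(a))
E
python3 - <<'E'
from h import *
from scipy.optimize import least_squares
a=np.load('pics/s0.npz');b=np.load('pics/t0.npz')
S=np.array([(198,152),(160,393),(280,69),(413,80)])/4.6+(205,170)
T=np.array([(428,320),(505,207),(605,226),(75,115),(25,318)])/4+(145,120)
def f(p):
    B=(-.016,-.119,.196);g1=grip(p[3],-.145);g2=grip(p[3],-.205)
    return np.r_[(proj(a,W(p,[B,(-.084,-.109,.096),g1,g2]))-S).ravel(),(proj(b,W(p,[B,g1,g2,(.045,.107,.152),(-.081,.107,.152)]))-T).ravel()]
r=least_squares(f,[.5,.2,-.2,.8]);p=r.x;print(p,r.fun.round(1))
np.save('p.npy',p)
for n,P in dict(ball=(-.016,-.119,.196),ballout=(-.091,-.119,.201),grip=grip(p[3],-.1785),axle=(0,-.119,.11),).items(): print(n,W(p,P).round(4))
# pointer, eraser, usb on desk
s=a
def desk(px,z):
    d=np.array(s['R']).T@np.linalg.inv(s['intrinsics'])@[*px,1];c=-np.array(s['R']).T@s['t'];return (c+d*(z-c[2])/d[2]).round(3)
for px in [(270,465),(500,240),(290,300),(390,575)]: print(desk(np.array(px)/4.6+(205,170),.01))
from scipy.spatial.transform import Rotation as R
print(R.from_rotvec(get_obs()['ee_rot']).as_matrix().round(3))
for h in (0,.02,.04): print(h,proj(a,W(p,[(-.084,-.109,.096+h)]))*1-(205,170), (proj(a,W(p,[(-.084,-.109,.096+h)]))-(205,170))*4.6)
E
```

```text
[ 0.53794358  0.20006737 -0.24865715  0.92377397] [ 0.4 -1.3 -0.6  1.2  0.   0.5  0.2  1.2  0.6 -2.2  0.  -0.9  0.2  0.8
  0.4 -0.6 -1.2  1.6]
ball [[0.4931 0.0887 0.196 ]]
ballout [[0.4205 0.1071 0.201 ]]
grip [[0.5481 0.0133 0.1522]]
axle [[0.5087 0.0847 0.11  ]]
[0.43  0.064 0.01 ]
[ 0.538 -0.068  0.01 ]
[0.516 0.042 0.01 ]
[0.37  0.016 0.01 ]
[[-0.94   0.341 -0.001]
 [ 0.341  0.94  -0.002]
 [ 0.    -0.002 -1.   ]]
0 [[34.22918276 86.62786769]] [[157.45424071 398.48819139]]
0.02 [[33.98162346 82.19699379]] [[156.31546793 378.10617145]]
0.04 [[33.72408372 77.58748761]] [[155.1307851 356.902443 ]]
```

apply_moves:
  increments:
    - {"z":-0.06}
    - {"z":-0.12,"x":-0.02,"y":-0.018}
    - {"z":-0.13,"x":-0.06,"y":-0.055,"az":10}
    - {"z":-0.13,"x":-0.1,"y":-0.091,"az":20}
    - {"z":-0.13,"x":-0.14,"y":-0.127,"az":30}
    - {"z":-0.13,"x":-0.18,"y":-0.164,"az":40}
    - {"z":-0.13,"x":-0.22,"y":-0.2,"az":50}
    - {"z":-0.13,"x":-0.26,"y":-0.237,"az":60}
    - {"z":-0.13,"x":-0.3,"y":-0.273,"az":70}
    - {"z":-0.13,"x":-0.34,"y":-0.31,"az":80}
  jaw: 0.2

```text
$.increments[0]: bad value
```

apply_moves:
  increments:
    - {"x":0,"y":0,"z":-0.06,"ax":0,"ay":0,"az":0}
    - {"x":-0.02,"y":-0.018,"z":-0.12,"ax":0,"ay":0,"az":0}
    - {"x":-0.06,"y":-0.055,"z":-0.13,"ax":0,"ay":0,"az":10}
    - {"x":-0.1,"y":-0.091,"z":-0.13,"ax":0,"ay":0,"az":20}
    - {"x":-0.14,"y":-0.127,"z":-0.13,"ax":0,"ay":0,"az":30}
    - {"x":-0.18,"y":-0.164,"z":-0.13,"ax":0,"ay":0,"az":40}
    - {"x":-0.22,"y":-0.2,"z":-0.13,"ax":0,"ay":0,"az":50}
    - {"x":-0.26,"y":-0.237,"z":-0.13,"ax":0,"ay":0,"az":60}
    - {"x":-0.3,"y":-0.273,"z":-0.13,"ax":0,"ay":0,"az":70}
    - {"x":-0.34,"y":-0.31,"z":-0.13,"ax":0,"ay":0,"az":80}
  jaw: 0.2

```text
t: 1.35
ee_pos: [0.4358, 0.2021, 0.3325]
ee_rot: [-2.411, -2.014, 0.0]
contact_force: [0.6, 0.4, -0.7]
width: 0.0342
grasp_force: 0.0
```

```bash
cat > go.py <<'E'
import sys
from h import *
from scipy.spatial.transform import Rotation as R
p=np.load('p.npy');o=get_obs();M=R.from_rotvec(o['ee_rot']).as_matrix()
cs=np.array([np.cos(p[2]),np.sin(p[2])]);d=o['ee_pos'][:2]-p[:2]
print('t',round(o['t'],2),'stand mm',(np.r_[d@cs,d@[-cs[1],cs[0]],o['ee_pos'][2]]*1000).round(1),'width',o['width'].__round__(4))
f=o['contact_force'];print('F stand',round(f[:2]@cs,2),round(f[:2]@[-cs[1],cs[0]],2),round(f[2],2))
for a in sys.argv[1:]:
    T=np.array(eval(a))/1000
    G=np.c_[np.r_[-cs[1],cs[0],0],np.r_[cs,0],[0,0,-1]]
    print('tool',((W(p,T)[0]-o['ee_pos'])@M*1000).round(1),'rot',np.degrees(R.from_matrix(M.T@G).as_rotvec()).round(2))
E
python3 go.py -- 2>/dev/null || python3 go.py "(-16,-116,330)"
```

```text
t 1.35 stand mm [-99.5 -23.1 332.5] width 0.0342
F stand 0.53 0.52 -0.73
t 1.35 stand mm [-99.5 -23.1 332.5] width 0.0342
F stand 0.53 0.52 -0.73
tool [-98.5  76.8   2.5] rot [-0.02  0.    3.99]
```

```bash
python3 go.py "(-16,-116,330)"
```

```text
t 1.35 stand mm [-99.5 -23.1 332.5] width 0.0342
F stand 0.53 0.52 -0.73
tool [-98.5  76.8   2.5] rot [-0.02  0.    3.99]
```

apply_moves:
  increments:
    - {"x":-0.045,"y":0.035,"z":0,"ax":0,"ay":0,"az":4}
    - {"x":-0.0985,"y":0.0768,"z":0.0025,"ax":0,"ay":0,"az":4}
    - {"x":-0.0985,"y":0.0768,"z":0.04,"ax":0,"ay":0,"az":4}
    - {"x":-0.0985,"y":0.0768,"z":0.08,"ax":0,"ay":0,"az":4}
    - {"x":-0.0985,"y":0.0768,"z":0.095,"ax":0,"ay":0,"az":4}
    - {"x":-0.0985,"y":0.0768,"z":0.095,"ax":0,"ay":0,"az":4}

```text
t: 2.1
ee_pos: [0.4937, 0.0937, 0.2373]
ee_rot: [-2.473, -1.935, 0.002]
contact_force: [1.1, -0.1, 0.9]
width: 0.0339
grasp_force: 0.0
```

```bash
python3 go.py "(-16,-116,200)"; python3 - <<'E'
from h import *
a=snap('side','s1');b=snap('top','t1')
A=cv2.resize(a['image'][150:290,175:325],None,fx=2.66,fy=2.66,interpolation=2)
B=cv2.resize(b['image'][120:260,145:295],None,fx=2.66,fy=2.66,interpolation=2)
cv2.imwrite('pics/c1.png',np.hstack([A,B])[:,:,::-1])
E
```

```text
t 2.1 stand mm [ -16.7 -114.   237.3] width 0.0339
F stand 1.1 0.14 0.91
tool [-2.   0.8 37.3] rot [-0.1   0.02  0.34]
```

View pics/c1.png

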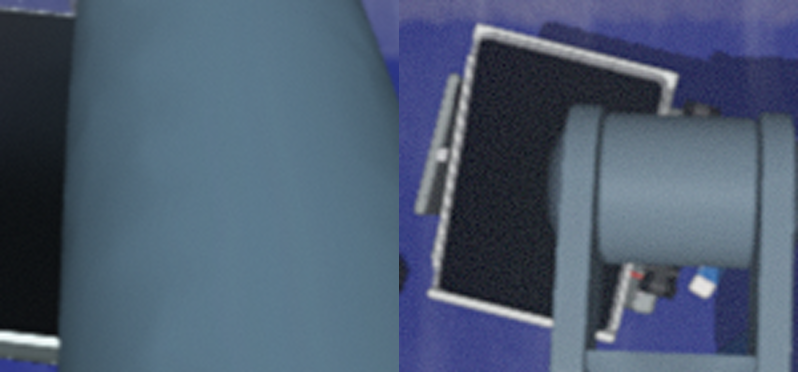

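The arm hides the work in both views, so I'm going by the fitted pose. I'll descend slowly and watch the force.

apply_moves:
  increments:
    - {"x":-0.001,"y":0.001,"z":0.01,"ax":0,"ay":0,"az":0}
    - {"x":-0.001,"y":0.001,"z":0.018,"ax":0,"ay":0,"az":0}
    - {"x":-0.001,"y":0.001,"z":0.025,"ax":0,"ay":0,"az":0}
    - {"x":-0.001,"y":0.001,"z":0.031,"ax":0,"ay":0,"az":0}
    - {"x":-0.001,"y":0.001,"z":0.037,"ax":0,"ay":0,"az":0}
    - {"x":-0.001,"y":0.001,"z":0.037,"ax":0,"ay":0,"az":0}

```text
t: 2.95
ee_pos: [0.4946, 0.0923, 0.2003]
ee_rot: [-2.474, -1.935, 0.001]
contact_force: [0.1, -0.2, -0.3]
width: 0.0342
grasp_force: 0.0
```

apply_moves:
  increments:
    - {"x":0,"y":-0.005,"z":0,"ax":0,"ay":0,"az":0}
    - {"x":0,"y":-0.012,"z":0,"ax":0,"ay":0,"az":0}
    - {"x":0,"y":-0.018,"z":0,"ax":0,"ay":0,"az":0}
    - {"x":0,"y":-0.025,"z":-0.002,"ax":0,"ay":0,"az":0}
    - {"x":0,"y":-0.032,"z":-0.004,"ax":0,"ay":0,"az":0}
    - {"x":0,"y":-0.04,"z":-0.006,"ax":0,"ay":0,"az":0}
    - {"x":0,"y":-0.04,"z":-0.006,"ax":0,"ay":0,"az":0}

```text
t: 3.82
ee_pos: [0.4558, 0.1021, 0.2072]
ee_rot: [2.474, 1.936, 0.001]
contact_force: [-0.6, -0.5, -0.1]
width: 0.0342
grasp_force: 0.0
```

```bash
python3 go.py "(-97,-116,202)"
```

```text
t 3.83 stand mm [ -55.5 -115.2  207.2] width 0.0342
F stand -0.43 -0.6 -0.05
tool [ -0.6 -41.5   5.2] rot [ 0.04 -0.01  0.34]
```

apply_moves:
  increments:
    - {"x":0,"y":-0.008,"z":0,"ax":0,"ay":0,"az":0}
    - {"x":0,"y":-0.016,"z":0,"ax":0,"ay":0,"az":0}
    - {"x":0,"y":-0.024,"z":0.002,"ax":0,"ay":0,"az":0}
    - {"x":0,"y":-0.032,"z":0.004,"ax":0,"ay":0,"az":0}
    - {"x":0,"y":-0.037,"z":0.004,"ax":0,"ay":0,"az":0}
    - {"x":0,"y":-0.041,"z":0.004,"ax":0,"ay":0,"az":0}
    - {"x":0,"y":-0.041,"z":0.004,"ax":0,"ay":0,"az":0}

```text
t: 4.7
ee_pos: [0.4162, 0.1119, 0.203]
ee_rot: [2.474, 1.936, 0.0]
contact_force: [-0.3, -0.2, -0.3]
width: 0.0341
grasp_force: 0.0
```

```bash
python3 go.py "(-97,-116,202)"; python3 - <<'E'
from h import *
a=snap('side','s2');b=snap('top','t2')
A=cv2.resize(a['image'][150:290,175:325],None,fx=2.66,fy=2.66,interpolation=2)
B=cv2.resize(b['image'][120:260,145:295],None,fx=2.66,fy=2.66,interpolation=2)
for I in(a,b):
    i=I['image'].astype(int); m=(i[:,:,0]>150)&(i[:,:,1]<70)&(i[:,:,2]<70); print(np.argwhere(m)[:,::-1].tolist()[:30])
E
```

```text
t 4.7 stand mm [ -96.3 -115.5  203. ] width 0.0341
F stand -0.21 -0.26 -0.31
tool [-0.5 -0.7  1. ] rot [ 0.02 -0.    0.33]
[]
[]
```

apply_moves:
  increments:
    - {"x":0,"y":0,"z":-0.03,"ax":0,"ay":0,"az":0}
    - {"x":0,"y":0,"z":-0.07,"ax":0,"ay":0,"az":0}
    - {"x":-0.05,"y":0.03,"z":-0.07,"ax":0,"ay":0,"az":0}
    - {"x":-0.11,"y":0.06,"z":-0.07,"ax":0,"ay":0,"az":0}
    - {"x":-0.17,"y":0.09,"z":-0.07,"ax":0,"ay":0,"az":0}
    - {"x":-0.22,"y":0.12,"z":-0.07,"ax":0,"ay":0,"az":0}
    - {"x":-0.22,"y":0.15,"z":-0.07,"ax":0,"ay":0,"az":0}

```text
t: 5.68
ee_pos: [0.5092, -0.1417, 0.2729]
ee_rot: [2.48, 1.928, -0.001]
contact_force: [0.6, 0.4, 0.8]
width: 0.0339
grasp_force: 0.0
```

```bash
python3 go.py "(56,-178.5,200)"; python3 - <<'E'
from h import *
a=snap('side','s3');b=snap('top','t3')
A=cv2.resize(a['image'][150:290,175:325],None,fx=2.66,fy=2.66,interpolation=2)
B=cv2.resize(b['image'][120:260,145:295],None,fx=2.66,fy=2.66,interpolation=2)
cv2.imwrite('pics/c3.png',np.hstack([A,B])[:,:,::-1])
E
```

```text
t 5.67 stand mm [  56.2 -338.3  272.9] width 0.0339
F stand 0.49 0.49 0.78
tool [159.9  -0.3  72.8] rot [ 0.01  0.03 -0.01]
```

View pics/c3.png

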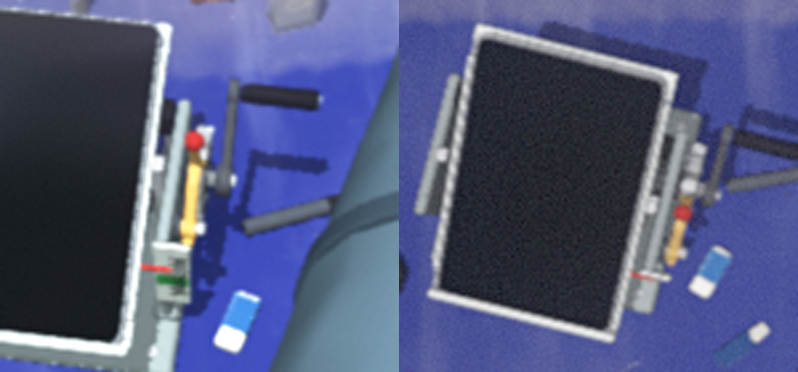

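The pawl is still in, with the ball at about (248,203) in the side view. The fingertip probably slipped over it. I'll triangulate the ball exactly before going lower.

```bash
python3 - <<'E'
from h import *
p=np.load('p.npy');P=[];c=[]
for f in('s3','t3'):
    s=np.load(f'pics/{f}.npz');i=s['image'].astype(int);m=(i[:,:,0]>130)&(i[:,:,1]<75)&(i[:,:,2]<75)
    n,l,st,ce=cv2.connectedComponentsWithStats(m.astype(np.uint8));print(f,[(ce[k].round(1),st[k,4]) for k in range(1,n) if st[k,4]>3], proj(s,W(p,(-.016,-.119,.196))))
    k=1+np.argmax([st[j,4] if 170<ce[j][0]<290 and 150<ce[j][1]<290 else 0 for j in range(1,n)]);c.append(ce[k]);P.append(s['intrinsics']@np.c_[s['R'],s['t']])
X=cv2.triangulatePoints(P[0],P[1],c[0],c[1]);X=(X[:3]/X[3]).ravel();cs=np.array([np.cos(p[2]),np.sin(p[2])]);d=X[:2]-p[:2];print(X,d@cs,d@[-cs[1],cs[0]])
E
```

```text
s3 [(array([247.4, 203.1]), np.int32(30))] [[248.4926623  201.70734387]]
t3 [(array([251.2, 199.6]), np.int32(21))] [[252.64183586 197.75830351]]
[0.48898868 0.09145397 0.19810362] -0.020719184867777653 -0.11732079201391567
```

apply_moves:
  increments:
    - {"x":0.05,"y":-0.016,"z":0,"ax":0,"ay":0,"az":0}
    - {"x":0.1,"y":-0.032,"z":0,"ax":0,"ay":0,"az":0}
    - {"x":0.15,"y":-0.048,"z":0,"ax":0,"ay":0,"az":0}
    - {"x":0.19,"y":-0.064,"z":0.0,"ax":0,"ay":0,"az":0}
    - {"x":0.221,"y":-0.074,"z":0.0,"ax":0,"ay":0,"az":0}
    - {"x":0.221,"y":-0.074,"z":0.02,"ax":0,"ay":0,"az":0}
    - {"x":0.221,"y":-0.074,"z":0.045,"ax":0,"ay":0,"az":0}
    - {"x":0.221,"y":-0.074,"z":0.06,"ax":0,"ay":0,"az":0}
    - {"x":0.221,"y":-0.074,"z":0.07,"ax":0,"ay":0,"az":0}
    - {"x":0.221,"y":-0.074,"z":0.078,"ax":0,"ay":0,"az":0}

```text
t: 7.02
ee_pos: [0.4905, 0.0944, 0.1949]
ee_rot: [2.474, 1.935, 0.001]
contact_force: [0.3, 0.6, -0.0]
width: 0.0341
grasp_force: 0.0
```

```bash
python3 go.py "(-18,-117,195)"
```

```text
t 7.03 stand mm [ -20.  -114.1  194.9] width 0.0341
F stand 0.11 0.63 -0.0
tool [-3.   1.9 -0.1] rot [ 0.04 -0.01  0.32]
```

apply_moves:
  increments:
    - {"x":-0.003,"y":-0.008,"z":0,"ax":0,"ay":0,"az":0}
    - {"x":-0.003,"y":-0.016,"z":0,"ax":0,"ay":0,"az":0}
    - {"x":-0.003,"y":-0.024,"z":0,"ax":0,"ay":0,"az":0}
    - {"x":-0.003,"y":-0.032,"z":0,"ax":0,"ay":0,"az":0}
    - {"x":-0.003,"y":-0.04,"z":0,"ax":0,"ay":0,"az":0}
    - {"x":-0.003,"y":-0.048,"z":0,"ax":0,"ay":0,"az":0}
    - {"x":-0.003,"y":-0.056,"z":0,"ax":0,"ay":0,"az":0}
    - {"x":-0.003,"y":-0.064,"z":0,"ax":0,"ay":0,"az":0}
    - {"x":-0.003,"y":-0.072,"z":0,"ax":0,"ay":0,"az":0}
    - {"x":-0.003,"y":-0.079,"z":0,"ax":0,"ay":0,"az":0}

```text
t: 8.28
ee_pos: [0.4124, 0.1107, 0.1949]
ee_rot: [2.474, 1.936, 0.0]
contact_force: [1.0, 0.2, 0.3]
width: 0.0339
grasp_force: 0.0
```

```bash
python3 go.py; python3 - <<'E'
from h import *
for n in('side','top'):
    s=snapshot(n);cv2.imwrite(f'pics/u_{n}.png',cv2.resize(s['image'][160:260,180:310][:,:,::-1],None,fx=4,fy=4,interpolation=2))
    i=s['image'].astype(int);m=(i[:,:,0]>110)&(i[:,:,1]<75)&(i[:,:,2]<75);print(n,np.argwhere(m)[:,::-1].tolist()[:20])
a=cv2.imread('pics/u_side.png');b=cv2.imread('pics/u_top.png');cv2.imwrite('pics/u.png',cv2.resize(np.hstack([a,b]),(798,307)))
E
```

```text
t 8.28 stand mm [ -99.7 -117.5  194.9] width 0.0339
F stand 0.95 0.48 0.31
side []
top [[265, 93], [252, 197], [250, 198], [251, 198], [252, 198], [253, 198], [250, 199], [251, 199], [252, 199], [253, 199], [250, 200], [251, 200], [252, 200], [253, 200], [252, 201]]
```

View pics/u.png

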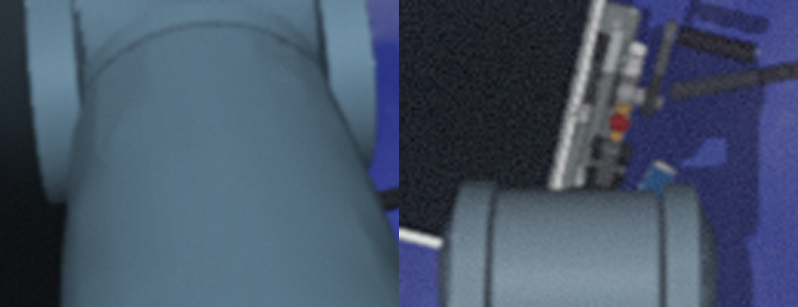

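The ball is still at (251.5,199.5) in the top view and the finger has gone past it. I'll check the finger geometry against the picture.

```bash
python3 - <<'E'
from h import *
p=np.load('p.npy');s=np.load('pics/t3.npz')
for n,P in dict(far_in=(-.083,-.117,.19),far_out=(-.068,-.117,.19),far_out_hi=(-.068,-.117,.24),tcp=(-.0997,-.1175,.195),piv=(-.058,-.119,.134),ball=(-.0205,-.1175,.198),wr=(-.0997,-.1175,.33)).items():
    q=proj(s,W(p,P))[0];print(n,q.round(1),((q-(180,160))*3.07+(399,0)).round(0))
E
```

```text
far_in [244.2 227.1] [596. 206.]
far_out [245.9 220.5] [601. 186.]
far_out_hi [245.5 221.3] [600. 188.]
tcp [242.4 234.7] [591. 229.]
piv [248.1 215.7] [608. 171.]
ball [251.5 199.6] [618. 121.]
wr [240.8 239.7] [586. 245.]
```

apply_moves:
  increments:
    - {"x":0,"y":0,"z":-0.03,"ax":0,"ay":0,"az":0}
    - {"x":0,"y":0,"z":-0.06,"ax":0,"ay":0,"az":0}
    - {"x":0,"y":0.05,"z":-0.06,"ax":0,"ay":0,"az":0}
    - {"x":0,"y":0.1,"z":-0.06,"ax":0,"ay":0,"az":0}
    - {"x":0,"y":0.114,"z":-0.06,"ax":0,"ay":0,"az":0}
    - {"x":0,"y":0.114,"z":-0.04,"ax":0,"ay":0,"az":0}
    - {"x":0,"y":0.114,"z":-0.02,"ax":0,"ay":0,"az":0}
    - {"x":0,"y":0.114,"z":-0.005,"ax":0,"ay":0,"az":0}
    - {"x":0,"y":0.114,"z":0.006,"ax":0,"ay":0,"az":0}
    - {"x":0,"y":0.114,"z":0.006,"ax":0,"ay":0,"az":0}
  jaw: 1
  grip_force: 20

```text
t: 9.62
ee_pos: [0.5227, 0.0833, 0.1879]
ee_rot: [-2.473, -1.935, 0.002]
contact_force: [-0.5, 0.7, -0.2]
width: -0.0
grasp_force: 0.0
```

```bash
python3 go.py "(0,-118,187)" "(-54,-118,187)"
```

```text
t 9.62 stand mm [  13.9 -116.9  187.9] width -0.0
F stand -0.6 0.52 -0.15
tool [ -1.  -13.9   0.9] rot [-0.1   0.02  0.33]
tool [ -0.7 -67.9   1. ] rot [-0.1   0.02  0.33]
```

Tips are at about z 177. I'll push in two halves and read the force after each.

apply_moves:
  increments:
    - {"x":0,"y":-0.007,"z":0,"ax":0,"ay":0,"az":0}
    - {"x":0,"y":-0.014,"z":0,"ax":0,"ay":0,"az":0}
    - {"x":0,"y":-0.021,"z":0,"ax":0,"ay":0,"az":0}
    - {"x":0,"y":-0.028,"z":0,"ax":0,"ay":0,"az":0}
    - {"x":0,"y":-0.035,"z":0,"ax":0,"ay":0,"az":0}

```text
t: 10.25
ee_pos: [0.4891, 0.0917, 0.189]
ee_rot: [2.474, 1.936, 0.0]
contact_force: [0.1, 0.3, -0.6]
width: -0.0
grasp_force: 0.0
```

```bash
cat > ball.py <<'E'
from h import *
s=snapshot('top');i=s['image'].astype(int);m=((i[:,:,0]>90)&(i[:,:,1]<75)&(i[:,:,2]<75))[185:250,230:270];print('ball px',np.argwhere(m)[:,::-1].mean(0)+(230,185) if m.any() else None,m.sum())
E
python3 go.py; python3 ball.py
```

```text
t 10.25 stand mm [ -20.7 -117.1  189. ] width -0.0
F stand 0.06 0.33 -0.56
ball px None 0
```

apply_moves:
  increments:
    - {"x":0,"y":-0.007,"z":0,"ax":0,"ay":0,"az":0}
    - {"x":0,"y":-0.014,"z":0,"ax":0,"ay":0,"az":0}
    - {"x":0,"y":-0.021,"z":0,"ax":0,"ay":0,"az":0}
    - {"x":0,"y":-0.028,"z":0,"ax":0,"ay":0,"az":0}
    - {"x":0,"y":-0.034,"z":0,"ax":0,"ay":0,"az":0}
    - {"x":0,"y":-0.034,"z":0,"ax":0,"ay":0,"az":0}

```text
t: 11.05
ee_pos: [0.4563, 0.0999, 0.1889]
ee_rot: [2.474, 1.936, 0.0]
contact_force: [0.4, -0.1, 0.5]
width: -0.0002
grasp_force: 0.0
```

```bash
python3 go.py; python3 ball.py
```

```text
t 11.05 stand mm [ -54.5 -117.2  188.9] width -0.0002
F stand 0.41 -0.03 0.47
ball px None 0
```

apply_moves:
  increments:
    - {"x":0,"y":0.008,"z":0,"ax":0,"ay":0,"az":0}
    - {"x":0,"y":0.012,"z":-0.02,"ax":0,"ay":0,"az":0}
    - {"x":0,"y":0.012,"z":-0.07,"ax":0,"ay":0,"az":0}
    - {"x":-0.05,"y":0.04,"z":-0.08,"ax":0,"ay":0,"az":0}
    - {"x":-0.11,"y":0.07,"z":-0.08,"ax":0,"ay":0,"az":0}
    - {"x":-0.17,"y":0.1,"z":-0.08,"ax":0,"ay":0,"az":0}
    - {"x":-0.2,"y":0.11,"z":-0.08,"ax":0,"ay":0,"az":0}
  jaw: 0.2

```text
t: 11.98
ee_pos: [0.5159, -0.124, 0.2688]
ee_rot: [2.476, 1.933, -0.0]
contact_force: [0.6, -0.2, 0.1]
width: 0.0344
grasp_force: 0.0
```

```bash
python3 ball.py;python3 go.py "(53,-178.5,165)"; python3 - <<'E'
from h import *
s=snap('side','s4');i=s['image'].astype(int);m=(i[:,:,0]>110)&(i[:,:,1]<75)&(i[:,:,2]<75);print(np.argwhere(m)[:,::-1].tolist()[:40])
p=np.load('p.npy');t=np.load('pics/t3.npz')
print(proj(s,W(p,(-.091,-.119,.201))),proj(t,W(p,(-.091,-.119,.201))))
E
```

```text
ball px [251.19047619 199.61904762] 21
t 12.03 stand mm [  59.4 -322.9  268.7] width 0.0342
F stand 0.12 -3.57 0.15
tool [144.7  -6.4 103.2] rot [0.04 0.16 0.03]
[[246, 200], [247, 200], [246, 201], [247, 201], [248, 201], [249, 201], [246, 202], [247, 202], [248, 202], [249, 202], [250, 202], [245, 203], [246, 203], [247, 203], [248, 203], [249, 203], [250, 203], [245, 204], [246, 204], [247, 204], [248, 204], [249, 204], [250, 204], [245, 205], [246, 205], [247, 205], [248, 205], [249, 205], [246, 206], [247, 206], [248, 206]]
[[242.7755721  235.29782927]] [[244.0497196  231.16255535]]
```

apply_moves:
  increments:
    - {"x":0.05,"y":-0.02,"z":0,"ax":0,"ay":0,"az":0}
    - {"x":0.1,"y":-0.04,"z":0,"ax":0,"ay":0,"az":0}
    - {"x":0.15,"y":-0.06,"z":0,"ax":0,"ay":0,"az":0}
    - {"x":0.205,"y":-0.085,"z":0,"ax":0,"ay":0,"az":0}
    - {"x":0.205,"y":-0.085,"z":0,"ax":0,"ay":0,"az":0}
    - {"x":0.205,"y":-0.085,"z":0.03,"ax":0,"ay":0,"az":0}
    - {"x":0.205,"y":-0.085,"z":0.05,"ax":0,"ay":0,"az":0}
    - {"x":0.205,"y":-0.085,"z":0.065,"ax":0,"ay":0,"az":0}
    - {"x":0.205,"y":-0.085,"z":0.078,"ax":0,"ay":0,"az":0}
  jaw: -0.03

```text
t: 13.2
ee_pos: [0.4823, 0.0983, 0.1903]
ee_rot: [2.475, 1.935, 0.0]
contact_force: [0.4, -0.3, -0.1]
width: 0.044
grasp_force: 0.0
```

```bash
python3 go.py "(-26,-118,190)"
```

```text
t 13.2 stand mm [ -28.9 -112.3  190.3] width 0.044
F stand 0.45 -0.17 -0.14
tool [-5.7  2.8  0.3] rot [0.01 0.   0.29]
```

apply_moves:
  increments:
    - {"x":-0.006,"y":0.002,"z":0,"ax":0,"ay":0,"az":0}
    - {"x":-0.006,"y":0.002,"z":0,"ax":0,"ay":0,"az":0}

```text
t: 13.45
ee_pos: [0.4832, 0.0917, 0.1917]
ee_rot: [2.474, 1.934, 0.002]
contact_force: [-1.1, 0.4, -0.6]
width: 0.0441
grasp_force: 0.0
```

apply_moves:
  increments:
    - {"x":0,"y":0,"z":0,"ax":0,"ay":0,"az":0}
    - {"x":0,"y":0,"z":0,"ax":0,"ay":0,"az":0}
    - {"x":0,"y":0,"z":0,"ax":0,"ay":0,"az":0}
    - {"x":0,"y":0,"z":0,"ax":0,"ay":0,"az":0}
  jaw: 0.75

```text
t: 13.95
ee_pos: [0.4826, 0.0923, 0.191]
ee_rot: [2.474, 1.936, 0.0]
contact_force: [-0.1, 0.3, -0.3]
width: 0.0107
grasp_force: 0.0
```

```bash
python3 go.py
```

```text
t 13.95 stand mm [ -27.1 -118.1  191. ] width 0.0107
F stand -0.14 0.25 -0.34
```

```bash
python3 ball.py; python3 - <<'E'
from h import *
o=get_obs();p=np.load('p.npy');L=[]
for n in('side','top'):
    s=snap(n,'v_'+n);q=proj(s,np.vstack([o['ee_pos'],W(p,[(-.0205,-.1175,.198)])]));print(n,q.round(1))
    i=s['image'][110:290,165:345][:,:,::-1].copy();i=cv2.resize(i,(396,396),interpolation=2);L.append(np.clip(i*1.6,0,255).astype(np.uint8))
cv2.imwrite('pics/v.png',np.hstack(L))
E
```

```text
ball px None 0
side [[247.2 208.1]
 [247.4 203. ]]
top [[251.  202.6]
 [251.5 199.6]]
```

View pics/v.png

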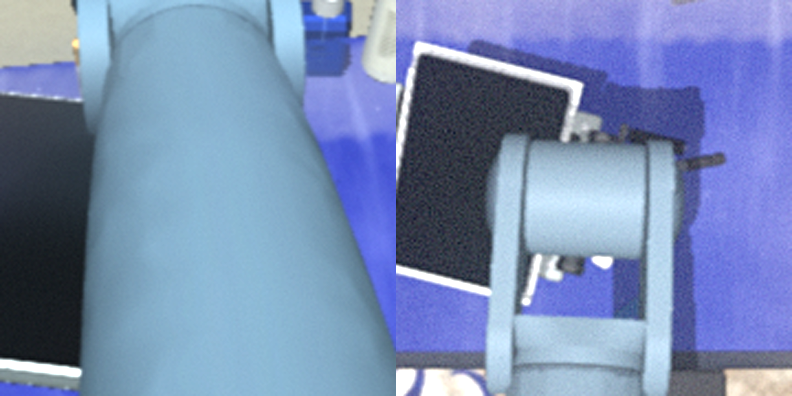

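apply_moves:
  increments:
    - {"x":0,"y":0,"z":0,"ax":0,"ay":0,"az":0}
    - {"x":0,"y":0,"z":0,"ax":0,"ay":0,"az":0}
    - {"x":0,"y":-0.004,"z":0.004,"ax":0,"ay":0,"az":0}
    - {"x":0,"y":-0.007,"z":0.008,"ax":0,"ay":0,"az":0}
    - {"x":0,"y":-0.007,"z":0.012,"ax":0,"ay":0,"az":0}
    - {"x":0,"y":-0.007,"z":0.012,"ax":0,"ay":0,"az":0}
  jaw: -0.03

```text
t: 14.85
ee_pos: [0.4754, 0.094, 0.1784]
ee_rot: [-2.474, -1.935, 0.001]
contact_force: [-0.6, 0.0, 0.1]
width: 0.0441
grasp_force: 0.0
```

apply_moves:
  increments:
    - {"x":0,"y":0,"z":0,"ax":0,"ay":0,"az":0}
    - {"x":0,"y":0,"z":0,"ax":0,"ay":0,"az":0}
    - {"x":0,"y":0,"z":0,"ax":0,"ay":0,"az":0}
    - {"x":0,"y":0,"z":0,"ax":0,"ay":0,"az":0}
  jaw: 0.9

```text
t: 15.35
ee_pos: [0.4794, 0.0933, 0.1828]
ee_rot: [2.469, 1.931, 0.01]
contact_force: [3.7, -1.7, 9.0]
width: 0.0045
grasp_force: 6.7
```

```bash
python3 go.py
```

```text
t 15.35 stand mm [ -30.4 -117.9  182.8] width 0.0045
F stand 3.97 -0.73 8.97
```

apply_moves:
  increments:
    - {"x":0,"y":0,"z":0,"ax":0,"ay":0,"az":0}
    - {"x":0,"y":0,"z":-0.002,"ax":0,"ay":0,"az":0}
    - {"x":0,"y":0,"z":-0.02,"ax":0,"ay":0,"az":0}
    - {"x":0,"y":0,"z":-0.045,"ax":0,"ay":0,"az":0}
    - {"x":0,"y":-0.03,"z":-0.05,"ax":0,"ay":0,"az":0}
    - {"x":0,"y":-0.07,"z":-0.05,"ax":0,"ay":0,"az":0}
    - {"x":0,"y":-0.07,"z":-0.05,"ax":0,"ay":0,"az":0}
  jaw: 0.2

```text
t: 16.23
ee_pos: [0.4065, 0.1114, 0.2297]
ee_rot: [2.473, 1.937, 0.002]
contact_force: [0.4, -0.1, 0.1]
width: 0.0342
grasp_force: 0.0
```

```bash
python3 ball.py; python3 go.py "(-20,-118,225)"; python3 - <<'E'
from h import *
s=snap('top','w');cv2.imwrite('pics/w.png',cv2.resize(np.clip(s['image'][170:245,215:290][:,:,::-1]*1.5,0,255).astype(np.uint8),(600,600),interpolation=2))
E
```

```text
ball px [250.25   201.0625] 32
t 16.27 stand mm [-104.4 -118.3  229.9] width 0.0345
F stand -0.21 -0.72 -0.08
tool [-0.2 84.4  5.1] rot [ 0.11 -0.03  0.36]
```

View pics/w.png

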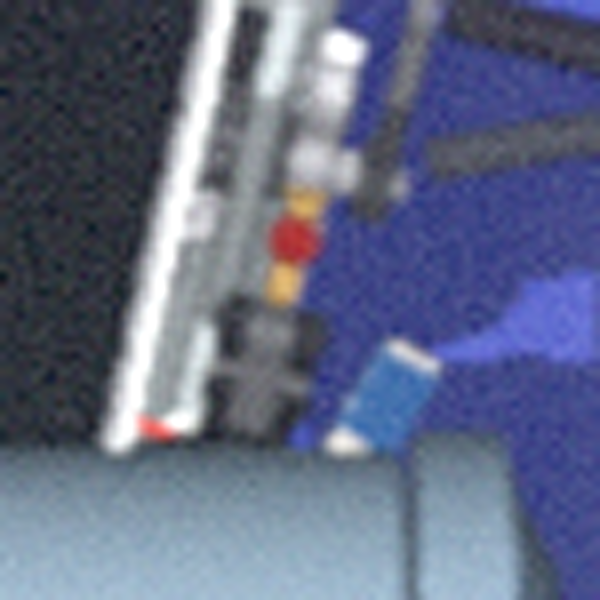

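The ball is at (251,200), still in the teeth; the gripper's finger housing is just in front of it. I'll probe the ball's height gently from above, since the arm has given about 2 N/mm.

apply_moves:
  increments:
    - {"x":0,"y":0.02,"z":-0.01,"ax":0,"ay":0,"az":0}
    - {"x":0,"y":0.05,"z":-0.01,"ax":0,"ay":0,"az":0}
    - {"x":0,"y":0.075,"z":-0.01,"ax":0,"ay":0,"az":0}
    - {"x":0,"y":0.083,"z":-0.005,"ax":0,"ay":0,"az":0}
    - {"x":0,"y":0.083,"z":0.003,"ax":0,"ay":0,"az":0}
    - {"x":0,"y":0.083,"z":0.007,"ax":0,"ay":0,"az":0}
    - {"x":0,"y":0.083,"z":0.01,"ax":0,"ay":0,"az":0}
    - {"x":0,"y":0.083,"z":0.013,"ax":0,"ay":0,"az":0}
    - {"x":0,"y":0.083,"z":0.016,"ax":0,"ay":0,"az":0}
    - {"x":0,"y":0.083,"z":0.016,"ax":0,"ay":0,"az":0}
  jaw: 1

```text
t: 17.58
ee_pos: [0.4882, 0.0909, 0.2127]
ee_rot: [-2.474, -1.936, 0.0]
contact_force: [-0.5, 0.7, 0.6]
width: 0.0001
grasp_force: 0.0
```

```bash
python3 go.py "(-20,-118,210)"
```

```text
t 17.57 stand mm [ -21.3 -118.1  212.7] width 0.0001
F stand -0.7 0.55 0.59
tool [0.1 1.3 2.7] rot [-0.01  0.    0.32]
```

apply_moves:
  increments:
    - {"x":0,"y":0,"z":0.002,"ax":0,"ay":0,"az":0}
    - {"x":0,"y":0,"z":0.004,"ax":0,"ay":0,"az":0}
    - {"x":0,"y":0,"z":0.004,"ax":0,"ay":0,"az":0}

```text
t: 17.95
ee_pos: [0.4883, 0.0908, 0.2087]
ee_rot: [-2.474, -1.936, 0.0]
contact_force: [0.3, 1.1, 0.8]
width: -0.0
grasp_force: 0.0
```

apply_moves:
  increments:
    - {"x":0,"y":0,"z":0.002,"ax":0,"ay":0,"az":0}
    - {"x":0,"y":0,"z":0.003,"ax":0,"ay":0,"az":0}
    - {"x":0,"y":0,"z":0.003,"ax":0,"ay":0,"az":0}

```text
t: 18.32
ee_pos: [0.4883, 0.0908, 0.2058]
ee_rot: [-2.474, -1.936, 0.0]
contact_force: [-0.4, 0.3, 0.9]
width: 0.0
grasp_force: 0.0
```

apply_moves:
  increments:
    - {"x":0,"y":0,"z":0.002,"ax":0,"ay":0,"az":0}
    - {"x":0,"y":0,"z":0.004,"ax":0,"ay":0,"az":0}
    - {"x":0,"y":0,"z":0.004,"ax":0,"ay":0,"az":0}

```text
t: 18.7
ee_pos: [0.4882, 0.0908, 0.2016]
ee_rot: [-2.474, -1.936, 0.001]
contact_force: [-0.2, -0.9, -0.2]
width: 0.0001
grasp_force: 0.0
```

apply_moves:
  increments:
    - {"x":0,"y":0,"z":0.002,"ax":0,"ay":0,"az":0}
    - {"x":0,"y":0,"z":0.004,"ax":0,"ay":0,"az":0}
    - {"x":0,"y":0,"z":0.004,"ax":0,"ay":0,"az":0}

```text
t: 19.08
ee_pos: [0.4882, 0.0908, 0.1976]
ee_rot: [-2.474, -1.936, 0.001]
contact_force: [-0.8, 0.4, 0.5]
width: 0.0002
grasp_force: 0.0
```

```bash
python3 go.py; python3 ball.py
```

```text
t 19.07 stand mm [ -21.3 -118.1  197.6] width 0.0002
F stand -0.92 0.19 0.52
ball px None 0
```

apply_moves:
  increments:
    - {"x":0,"y":0,"z":0.002,"ax":0,"ay":0,"az":0}
    - {"x":0,"y":0,"z":0.004,"ax":0,"ay":0,"az":0}
    - {"x":0,"y":0,"z":0.004,"ax":0,"ay":0,"az":0}

```text
t: 19.5
ee_pos: [0.4882, 0.0908, 0.1936]
ee_rot: [-2.474, -1.936, 0.001]
contact_force: [-0.3, -0.6, 0.1]
width: 0.0002
grasp_force: 0.0
```

apply_moves:
  increments:
    - {"x":0,"y":0,"z":0.002,"ax":0,"ay":0,"az":0}
    - {"x":0,"y":0,"z":0.003,"ax":0,"ay":0,"az":0}
    - {"x":0,"y":0,"z":0.003,"ax":0,"ay":0,"az":0}

```text
t: 19.88
ee_pos: [0.4883, 0.0908, 0.1908]
ee_rot: [-2.474, -1.936, 0.0]
contact_force: [0.4, -0.6, 0.7]
width: -0.0001
grasp_force: 0.0
```

apply_moves:
  increments:
    - {"x":0,"y":0,"z":0.002,"ax":0,"ay":0,"az":0}
    - {"x":0,"y":0,"z":0.003,"ax":0,"ay":0,"az":0}
    - {"x":0,"y":0,"z":0.003,"ax":0,"ay":0,"az":0}

```text
t: 20.25
ee_pos: [0.4883, 0.0908, 0.1878]
ee_rot: [-2.474, -1.936, 0.0]
contact_force: [-0.3, 0.4, -0.7]
width: -0.0002
grasp_force: 0.0
```

apply_moves:
  increments:
    - {"x":0,"y":0,"z":0.002,"ax":0,"ay":0,"az":0}
    - {"x":0,"y":0,"z":0.003,"ax":0,"ay":0,"az":0}
    - {"x":0,"y":0,"z":0.003,"ax":0,"ay":0,"az":0}

```text
t: 20.62
ee_pos: [0.4883, 0.0908, 0.1848]
ee_rot: [-2.474, -1.936, 0.0]
contact_force: [-0.2, 0.2, -0.5]
width: 0.0001
grasp_force: 0.0
```

apply_moves:
  increments:
    - {"x":0,"y":0,"z":0.002,"ax":0,"ay":0,"az":0}
    - {"x":0,"y":0,"z":0.003,"ax":0,"ay":0,"az":0}
    - {"x":0,"y":0,"z":0.003,"ax":0,"ay":0,"az":0}

```text
t: 21.0
ee_pos: [0.4883, 0.0908, 0.1818]
ee_rot: [-2.474, -1.936, 0.0]
contact_force: [-0.4, 0.0, 0.1]
width: 0.0001
grasp_force: 0.0
```

apply_moves:
  increments:
    - {"x":0,"y":0,"z":0.002,"ax":0,"ay":0,"az":0}
    - {"x":0,"y":0,"z":0.003,"ax":0,"ay":0,"az":0}
    - {"x":0,"y":0,"z":0.003,"ax":0,"ay":0,"az":0}

```text
t: 21.38
ee_pos: [0.489, 0.0907, 0.1799]
ee_rot: [2.474, 1.935, 0.002]
contact_force: [-0.4, -0.4, 4.6]
width: -0.0001
grasp_force: 2.4
```

```bash
python3 go.py
```

```text
t 21.38 stand mm [ -20.5 -118.   179.9] width -0.0001
F stand -0.31 -0.45 4.6
```

Contact with the ball's top (z≈205) comes at a TCP reading of about 181.5. So the fingertips are really about 24 mm above the reading, and my earlier pushes passed over the ball. I'll redo the straddle lower.

apply_moves:
  increments:
    - {"x":0,"y":0,"z":-0.01,"ax":0,"ay":0,"az":0}
    - {"x":0,"y":0,"z":-0.02,"ax":0,"ay":0,"az":0}
    - {"x":0,"y":0,"z":-0.02,"ax":0,"ay":0,"az":0}
    - {"x":0,"y":0,"z":-0.02,"ax":0,"ay":0,"az":0}
    - {"x":0,"y":0,"z":-0.01,"ax":0,"ay":0,"az":0}
    - {"x":0,"y":0,"z":-0.002,"ax":0,"ay":0,"az":0}
    - {"x":0,"y":0,"z":0.006,"ax":0,"ay":0,"az":0}
    - {"x":0,"y":0,"z":0.014,"ax":0,"ay":0,"az":0}
    - {"x":0,"y":0,"z":0.021,"ax":0,"ay":0,"az":0}
    - {"x":0,"y":0,"z":0.021,"ax":0,"ay":0,"az":0}
  jaw: 0.15

```text
t: 22.62
ee_pos: [0.4879, 0.0908, 0.1571]
ee_rot: [-2.474, -1.935, 0.002]
contact_force: [0.4, -0.2, 0.3]
width: 0.0362
grasp_force: 0.0
```

```bash
python3 go.py "(-99,-118,160)"
```

```text
t 22.62 stand mm [ -21.6 -118.2  157.1] width 0.0362
F stand 0.41 -0.1 0.33
tool [  0.6 -77.4  -2.8] rot [-0.08  0.02  0.32]
```

apply_moves:
  increments:
    - {"x":0,"y":-0.008,"z":0,"ax":0,"ay":0,"az":0}
    - {"x":0,"y":-0.016,"z":0,"ax":0,"ay":0,"az":0}
    - {"x":0,"y":-0.024,"z":0,"ax":0,"ay":0,"az":0}
    - {"x":0,"y":-0.032,"z":-0.002,"ax":0,"ay":0,"az":0}
    - {"x":0,"y":-0.04,"z":-0.004,"ax":0,"ay":0,"az":0}
    - {"x":0,"y":-0.048,"z":-0.006,"ax":0,"ay":0,"az":0}
    - {"x":0,"y":-0.056,"z":-0.006,"ax":0,"ay":0,"az":0}
    - {"x":0,"y":-0.064,"z":-0.006,"ax":0,"ay":0,"az":0}
    - {"x":0,"y":-0.071,"z":-0.006,"ax":0,"ay":0,"az":0}
    - {"x":0,"y":-0.076,"z":-0.006,"ax":0,"ay":0,"az":0}

```text
t: 23.88
ee_pos: [0.4192, 0.1084, 0.1671]
ee_rot: [2.467, 1.929, 0.015]
contact_force: [13.1, -3.7, 6.3]
width: 0.0365
grasp_force: 6.0
```

```bash
python3 go.py; python3 ball.py
```

```text
t 23.88 stand mm [ -92.5 -118.1  167.1] width 0.0365
F stand 13.65 -0.36 6.25
ball px None 0
```

apply_moves:
  increments:
    - {"x":0,"y":0.005,"z":0,"ax":0,"ay":0,"az":0}
    - {"x":0,"y":0.01,"z":0,"ax":0,"ay":0,"az":0}
    - {"x":0,"y":0.014,"z":-0.003,"ax":0,"ay":0,"az":0}
    - {"x":0,"y":0.014,"z":-0.02,"ax":0,"ay":0,"az":0}
    - {"x":0,"y":0.014,"z":-0.05,"ax":0,"ay":0,"az":0}
    - {"x":-0.03,"y":0.05,"z":-0.07,"ax":0,"ay":0,"az":0}
    - {"x":-0.06,"y":0.1,"z":-0.07,"ax":0,"ay":0,"az":0}
    - {"x":-0.06,"y":0.149,"z":-0.07,"ax":0,"ay":0,"az":0}
    - {"x":-0.06,"y":0.149,"z":-0.07,"ax":0,"ay":0,"az":0}

```text
t: 25.05
ee_pos: [0.5463, 0.0138, 0.2336]
ee_rot: [-2.475, -1.933, 0.002]
contact_force: [-1.0, 0.5, -1.2]
width: 0.0365
grasp_force: 0.0
```

```bash
python3 go.py "(53,-178.5,180)"; python3 - <<'E'
from h import *
for n in ('top','side'):
    s=snap(n,'x_'+n);i=s['image'].astype(int);m=((i[:,:,0]>80)&(i[:,:,1]<.6*i[:,:,0])&(i[:,:,2]<.6*i[:,:,0])).astype(np.uint8)
    k,l,st,ce=cv2.connectedComponentsWithStats(m);print(n,[(ce[j].round(1).tolist(),int(st[j,4])) for j in range(1,k) if st[j,4]>4 and 200<ce[j][0]<290 and 150<ce[j][1]<260])
E
```

```text
t 25.05 stand mm [  54.  -178.5  233.6] width 0.0365
F stand -1.1 0.26 -1.24
tool [-0.  -0.9 53.6] rot [-0.09  0.01  0.22]
top [([243.8, 229.0], 23)]
side []
```

Pawl thrown: the ball is now at (243.8,229.0) in the top view, against (244,231) expected. Next I straddle the grip, allowing for the same height offset.

apply_moves:
  increments:
    - {"x":0,"y":0,"z":0.03,"ax":0,"ay":0,"az":0}
    - {"x":0,"y":0,"z":0.055,"ax":0,"ay":0,"az":0}
    - {"x":0,"y":0,"z":0.07,"ax":0,"ay":0,"az":0}
    - {"x":0,"y":0,"z":0.083,"ax":0,"ay":0,"az":0}
    - {"x":0,"y":0,"z":0.095,"ax":0,"ay":0,"az":0}
    - {"x":0,"y":0,"z":0.106,"ax":0,"ay":0,"az":0}
    - {"x":0,"y":0,"z":0.116,"ax":0,"ay":0,"az":0}
    - {"x":0,"y":0,"z":0.116,"ax":0,"ay":0,"az":0}

```text
t: 26.15
ee_pos: [0.5442, 0.0151, 0.1169]
ee_rot: [-2.473, -1.935, 0.002]
contact_force: [-0.7, 0.1, 0.4]
width: 0.0364
grasp_force: 0.0
```

```bash
python3 go.py; python3 - <<'E'
import numpy as np
for a in np.arange(.92,-.5,-.1): print(round(a,2),(70*np.sin(a)).round(1),(110+70*np.cos(a)).round(1))
E
```

```text
t 26.15 stand mm [  51.6 -177.7  116.9] width 0.0364
F stand -0.75 -0.09 0.39
0.92 55.7 152.4
0.82 51.2 157.8
0.72 46.2 162.6
0.62 40.7 167.0
0.52 34.8 170.7
0.42 28.5 173.9
0.32 22.0 176.4
0.22 15.3 178.3
0.12 8.4 179.5
0.02 1.4 180.0
-0.08 -5.6 179.8
-0.18 -12.5 178.9
-0.28 -19.3 177.3
-0.38 -26.0 175.0
-0.48 -32.3 172.1
```

apply_moves:
  increments:
    - {"x":0,"y":0,"z":0,"ax":0,"ay":0,"az":0}
    - {"x":0,"y":0,"z":0,"ax":0,"ay":0,"az":0}
    - {"x":0,"y":0,"z":0,"ax":0,"ay":0,"az":0}
    - {"x":0,"y":0,"z":0,"ax":0,"ay":0,"az":0}
  jaw: 0.75
  grip_force: 20

```text
t: 26.65
ee_pos: [0.5458, 0.0147, 0.1188]
ee_rot: [2.473, 1.934, 0.002]
contact_force: [3.5, -2.1, 2.0]
width: 0.0155
grasp_force: 22.0
```

```bash
python3 go.py
```

```text
t 26.65 stand mm [  53.2 -177.7  118.8] width 0.0155
F stand 3.89 -1.18 2.03
```

apply_moves:
  increments:
    - {"x":0,"y":-0.0034,"z":-0.0051,"ax":0,"ay":0,"az":0}
    - {"x":0,"y":-0.0087,"z":-0.0097,"ax":0,"ay":0,"az":0}
    - {"x":0,"y":-0.0144,"z":-0.0137,"ax":0,"ay":0,"az":0}
    - {"x":0,"y":-0.0205,"z":-0.0171,"ax":0,"ay":0,"az":0}
    - {"x":0,"y":-0.0269,"z":-0.0199,"ax":0,"ay":0,"az":0}
    - {"x":0,"y":-0.0336,"z":-0.022,"ax":0,"ay":0,"az":0}
    - {"x":0,"y":-0.0404,"z":-0.0235,"ax":0,"ay":0,"az":0}
    - {"x":0,"y":-0.0474,"z":-0.0243,"ax":0,"ay":0,"az":0}
    - {"x":0,"y":-0.0544,"z":-0.0243,"ax":0,"ay":0,"az":0}
    - {"x":0,"y":-0.06,"z":-0.0239,"ax":0,"ay":0,"az":0}

```text
t: 27.9
ee_pos: [0.4855, 0.0299, 0.14]
ee_rot: [-2.474, -1.935, 0.0]
contact_force: [7.7, 1.2, -23.9]
width: 0.0149
grasp_force: 19.9
```

```bash
python3 go.py; python3 - <<'E'
from h import *
p=np.load('p.npy')
for n in ('top','side'):
    s=snap(n,'y_'+n);i=s['image'].astype(int);m=((i[:,:,0]>80)&(i[:,:,1]<.6*i[:,:,0])&(i[:,:,2]<.6*i[:,:,0])).astype(np.uint8)
    k,l,st,ce=cv2.connectedComponentsWithStats(m);print(n,[(ce[j].round(1).tolist(),int(st[j,4])) for j in range(1,k) if st[j,4]>2 and 200<ce[j][0]<290 and 150<ce[j][1]<300])
    print(proj(s,W(p,(-.084,-.109,.096))))
E
```

```text
t 27.9 stand mm [  -8.9 -177.8  140. ] width 0.0149
F stand 7.2 3.09 -23.94
top [([234.0, 222.5], 4), ([243.8, 229.0], 23)]
[[241.5992126  224.73762939]]
side [([231.0, 254.5], 12)]
[[239.22918276 256.62786769]]
```

```bash
cat > ptr.py <<'E'
from h import *
import sys
p=np.load('p.npy')
def m(s):
    i=s['image'].astype(float);r=i[:,:,0]-np.maximum(i[:,:,1],i[:,:,2]);g=i[:,:,1]-np.maximum(i[:,:,0],i[:,:,2])
    sub=(slice(240,268),slice(224,252));Y,X=np.mgrid[sub]
    o=[]
    for w in(r[sub],g[sub]):
        w=np.where(w>12,w,0);o.append([(w*X).sum()/w.sum(),(w*Y).sum()/w.sum(),w.sum()])
    return np.round(o,2)
fs=sys.argv[1:]
for f in fs: print(f,m(np.load(f'pics/{f}.npz')).tolist())
if not fs: print(m(snap('side','now')).tolist())
E
python3 ptr.py s0 s3 s4 y_side; python3 go.py
```

```text
s0 [[234.5, 249.23, 2856.0], [238.24, 254.98, 1145.0]]
s3 [[234.01, 249.71, 3533.0], [238.37, 255.0, 1732.0]]
s4 [[234.02, 249.7, 3527.0], [238.41, 254.99, 1708.0]]
y_side [[230.94, 254.49, 1268.0], [233.54, 253.0, 39.0]]
t 28.0 stand mm [  -9.4 -177.8  139.9] width 0.0148
F stand 4.12 2.54 -22.58
```

```bash
python3 - <<'E'
import numpy as np
for f in('s3','s4','y_side'):
    i=np.load(f'pics/{f}.npz')['image'].astype(float);r=i[:,:,0]-np.maximum(i[:,:,1],i[:,:,2])
    r=np.where(r>15,r,0)[240:268];Y=np.arange(240,268)[:,None]
    print(f,[(c,round(float((r[:,c]*Y[:,0]).sum()/r[:,c].sum()),2)) for c in range(227,240) if r[:,c].sum()>30])
i=np.load('pics/s3.npz')['image'].astype(float);g=i[:,:,1]-np.maximum(i[:,:,0],i[:,:,2]);g=np.where(g>12,g,0)[240:268]
print('green',[(c,round(float((g[:,c]*Y[:,0]).sum()/g[:,c].sum()),2)) for c in range(230,250) if g[:,c].sum()>30])
E
```

```text
s3 [(228, 249.88), (229, 249.93), (230, 249.99), (231, 250.11), (232, 250.21), (233, 250.31), (234, 250.54), (235, 250.68), (236, 250.76), (237, 250.88), (238, 250.95), (239, 250.95)]
s4 [(228, 249.88), (229, 249.93), (230, 250.0), (231, 250.1), (232, 250.21), (233, 250.32), (234, 250.53), (235, 250.69), (236, 250.76), (237, 250.88), (238, 250.94), (239, 250.94)]
y_side [(228, 254.35), (229, 254.18), (230, 254.26), (231, 254.37), (232, 254.68), (233, 254.82), (234, 254.73)]
green [(233, 254.37), (234, 254.47), (235, 254.5), (236, 254.56), (237, 254.83), (238, 254.98), (239, 255.23), (240, 255.34), (241, 255.3), (242, 255.37), (243, 255.58), (244, 255.59), (245, 255.94)]
```

apply_moves:
  increments:
    - {"x":0,"y":-0.002,"z":0.002,"ax":0,"ay":0,"az":0}
    - {"x":0,"y":-0.0035,"z":0.0035,"ax":0,"ay":0,"az":0}
    - {"x":0,"y":-0.0035,"z":0.0035,"ax":0,"ay":0,"az":0}

```text
t: 28.38
ee_pos: [0.4841, 0.0302, 0.1392]
ee_rot: [2.473, 1.934, 0.003]
contact_force: [5.4, 1.8, -12.8]
width: 0.015
grasp_force: 20.8
```

```bash
python3 go.py
```

```text
t 28.38 stand mm [ -10.4 -177.9  139.2] width 0.015
F stand 4.79 3.11 -12.77
```

apply_moves:
  increments:
    - {"x":0,"y":0,"z":0,"ax":0,"ay":0,"az":0}
    - {"x":0,"y":0,"z":0,"ax":0,"ay":0,"az":0}
    - {"x":0,"y":0.001,"z":-0.02,"ax":0,"ay":0,"az":0}
    - {"x":0,"y":0.001,"z":-0.06,"ax":0,"ay":0,"az":0}
    - {"x":0,"y":0.001,"z":-0.1,"ax":0,"ay":0,"az":0}
    - {"x":0.02,"y":-0.03,"z":-0.1,"ax":0,"ay":0,"az":0}
    - {"x":0.05,"y":-0.06,"z":-0.1,"ax":0,"ay":0,"az":0}
    - {"x":0.064,"y":-0.073,"z":-0.1,"ax":0,"ay":0,"az":0}
    - {"x":0.064,"y":-0.073,"z":-0.1,"ax":0,"ay":0,"az":0}
  jaw: 0.15

```text
t: 29.5
ee_pos: [0.4278, 0.1106, 0.2397]
ee_rot: [2.471, 1.937, 0.003]
contact_force: [-0.3, 0.5, -0.9]
width: 0.0365
grasp_force: 0.0
```

```bash
python3 go.py "(-86,-114,164)"
```

```text
t 29.5 stand mm [ -84.7 -113.8  239.7] width 0.0365
F stand -0.46 0.44 -0.92
tool [-0.2 -1.5 75.7] rot [ 0.14 -0.01  0.44]
```

apply_moves:
  increments:
    - {"x":0,"y":-0.004,"z":0.03,"ax":0,"ay":0,"az":0}
    - {"x":0,"y":-0.004,"z":0.045,"ax":0,"ay":0,"az":0}
    - {"x":0,"y":-0.004,"z":0.055,"ax":0,"ay":0,"az":0}
    - {"x":0,"y":-0.004,"z":0.065,"ax":0,"ay":0,"az":0}
    - {"x":0,"y":-0.004,"z":0.074,"ax":0,"ay":0,"az":0}
    - {"x":0,"y":-0.004,"z":0.074,"ax":0,"ay":0,"az":0}

```text
t: 30.25
ee_pos: [0.4252, 0.1107, 0.165]
ee_rot: [2.473, 1.934, 0.004]
contact_force: [1.8, -0.9, 1.9]
width: 0.0362
grasp_force: 1.2
```

apply_moves:
  increments:
    - {"x":0,"y":0,"z":0,"ax":0,"ay":0,"az":0}
    - {"x":0,"y":0,"z":0,"ax":0,"ay":0,"az":0}
  jaw: 0.39

```text
t: 30.5
ee_pos: [0.4277, 0.1103, 0.167]
ee_rot: [2.469, 1.931, 0.011]
contact_force: [8.2, -1.8, 3.1]
width: 0.0259
grasp_force: 3.6
```

```bash
python3 go.py "(-20,-114,164)"
```

```text
t 30.5 stand mm [ -84.8 -114.1  167. ] width 0.0259
F stand 8.37 0.31 3.06
tool [-0.2 64.8  3.6] rot [ 0.58 -0.06  0.31]
```

apply_moves:
  increments:
    - {"x":0,"y":0.007,"z":0,"ax":0,"ay":0,"az":0}
    - {"x":0,"y":0.014,"z":0,"ax":0,"ay":0,"az":0}
    - {"x":0,"y":0.021,"z":0,"ax":0,"ay":0,"az":0}
    - {"x":0,"y":0.028,"z":0,"ax":0,"ay":0,"az":0}
    - {"x":0,"y":0.035,"z":0,"ax":0,"ay":0,"az":0}
    - {"x":0,"y":0.042,"z":0,"ax":0,"ay":0,"az":0}
    - {"x":0,"y":0.049,"z":0,"ax":0,"ay":0,"az":0}
    - {"x":0,"y":0.055,"z":0,"ax":0,"ay":0,"az":0}
    - {"x":0,"y":0.061,"z":0.002,"ax":0,"ay":0,"az":0}
    - {"x":0,"y":0.066,"z":0.003,"ax":0,"ay":0,"az":0}

```text
t: 31.75
ee_pos: [0.4881, 0.095, 0.161]
ee_rot: [-2.474, -1.935, 0.0]
contact_force: [-0.2, 0.1, -0.1]
width: 0.0258
grasp_force: 0.0
```

```bash
python3 go.py "(-20,-114,164)" "(-13,-178.5,210)"
```

```text
t 31.75 stand mm [ -22.4 -114.1  161. ] width 0.0258
F stand -0.24 0.03 -0.06
tool [ 0.1  2.4 -3. ] rot [-0.02  0.    0.32]
tool [-64.4   9.1 -49. ] rot [-0.02  0.    0.32]
```

apply_moves:
  increments:
    - {"x":0,"y":0.003,"z":0,"ax":0,"ay":0,"az":0}
    - {"x":0,"y":0.003,"z":0,"ax":0,"ay":0,"az":0}
    - {"x":0,"y":0.003,"z":-0.03,"ax":0,"ay":0,"az":0}
    - {"x":0,"y":0.003,"z":-0.08,"ax":0,"ay":0,"az":0}
    - {"x":-0.06,"y":0.003,"z":-0.09,"ax":0,"ay":0,"az":0}
    - {"x":-0.12,"y":0.003,"z":-0.09,"ax":0,"ay":0,"az":0}
    - {"x":-0.18,"y":0.003,"z":-0.09,"ax":0,"ay":0,"az":0}
    - {"x":-0.22,"y":0.003,"z":-0.09,"ax":0,"ay":0,"az":0}
  jaw: 0.15

```text
t: 32.75
ee_pos: [0.437, -0.1211, 0.2515]
ee_rot: [2.475, 1.933, 0.0]
contact_force: [0.8, -0.1, 0.7]
width: 0.0362
grasp_force: 0.0
```

```bash
python3 go.py "(-12,-178.5,220)"; python3 - <<'E'
from h import *
p=np.load('p.npy');P=[];c=[]
for n in ('side','top'):
    s=snap(n,'z_'+n);i=s['image'].astype(int);m=(i[:,:,0]>130)&(i[:,:,1]<75)&(i[:,:,2]<75)
    m[:,:236]=0
    k,l,st,ce=cv2.connectedComponentsWithStats(m.astype(np.uint8));J=[j for j in range(1,k) if st[j,4]>8 and ce[j][0]<290 and 150<ce[j][1]<260];print(n,[(ce[j].round(1).tolist(),int(st[j,4])) for j in J])
    c.append(ce[J[0]]);P.append(s['intrinsics']@np.c_[s['R'],s['t']])
X=cv2.triangulatePoints(P[0],P[1],c[0],c[1]);X=(X[:3]/X[3]).ravel();cs=np.array([np.cos(p[2]),np.sin(p[2])]);d=X[:2]-p[:2];print('ball',d@cs,d@[-cs[1],cs[0]],X[2])
Y=np.arange(240,268)
for f in('s3','z_side'):
    i=np.load(f'pics/{f}.npz')['image'].astype(float);r=i[:,:,0]-np.maximum(i[:,:,1],i[:,:,2]);r=np.where(r>15,r,0)[240:268]
    print(f,[(q,round(float((r[:,q]*Y).sum()/r[:,q].sum()),2)) for q in range(227,240) if r[:,q].sum()>30])
A=cv2.resize(np.load('pics/z_side.npz')['image'][170:270,215:315],(400,400),interpolation=2)
B=cv2.resize(np.load('pics/z_top.npz')['image'][150:250,215:315],(400,400),interpolation=2)
cv2.imwrite('pics/z.png',np.hstack([A,B])[:,:,::-1])
E
```

```text
t 32.75 stand mm [ -18.8 -336.2  251.5] width 0.0362
F stand 0.75 0.1 0.67
tool [157.6   7.4  31.5] rot [0.04 0.02 0.23]
side [([247.2, 203.5], 29)]
top [([250.9, 200.3], 25)]
ball -0.0223657939771449 -0.11713238086760921 0.1991736468915379
s3 [(228, 249.88), (229, 249.93), (230, 249.99), (231, 250.11), (232, 250.21), (233, 250.31), (234, 250.54), (235, 250.68), (236, 250.76), (237, 250.88), (238, 250.95), (239, 250.95)]
z_side [(228, 254.21), (229, 254.23), (230, 254.47), (231, 254.56), (232, 254.75), (233, 254.9), (234, 255.02), (235, 255.13), (236, 255.2), (237, 255.21), (238, 255.23), (239, 255.34)]
```

View pics/z.png

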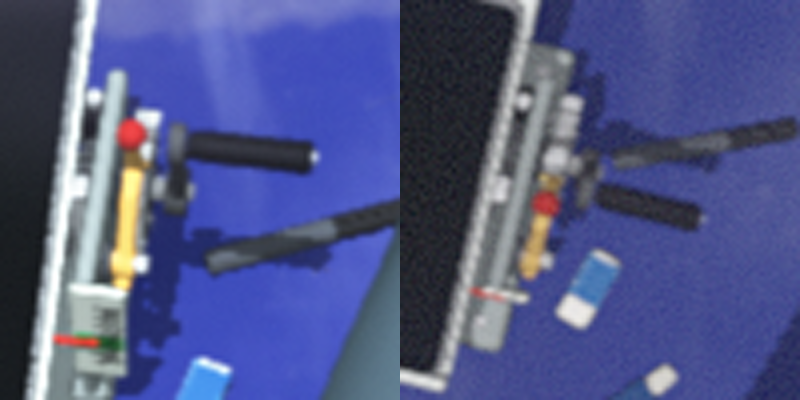

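```bash
python3 - <<'E'
from h import *
from scipy.optimize import least_squares
a=np.load('pics/s0.npz');b=np.load('pics/t0.npz')
S0=np.array([(160,393),(280,69),(413,80)])/4.6+(205,170)
T0=np.array([(505,207),(605,226),(75,115),(25,318)])/4+(145,120)
S1=np.array([(188,146),(313,157)])/4+(215,170);T1=np.array([(600,193),(702,219)])/4+(215-100,150)
B=(-.016,-.119,.196)
def f(p):
    G=lambda q:[grip(q,-.145),grip(q,-.205)]
    return np.r_[2*(proj(a,W(p,B))[0]-(247.4,203.1)),2*(proj(b,W(p,B))[0]-(251.2,199.6)),(proj(a,W(p,[(-.084,-.109,.096)]+G(p[3])))-S0).ravel(),(proj(b,W(p,G(p[3])+[(.045,.107,.152),(-.081,.107,.152)]))-T0).ravel(),(proj(a,W(p,G(p[4])))-S1).ravel(),(proj(b,W(p,G(p[4])))-T1).ravel(),(p[3]-p[4]-.99)/.03]
r=least_squares(f,[*np.load('p.npy'),-.1]);J=np.linalg.inv(r.jac.T@r.jac);print(r.x,np.sqrt(np.diag(J)),r.fun.round(1))
E
```

```text
[ 0.53685233  0.20114175 -0.25341964  0.9108547  -0.1159789 ] [0.00082364 0.00051422 0.00617687 0.03095939 0.01928461] [ 1.  -1.2  1.7 -2.2 -1.3  2.  -0.4  1.2 -0.1  2.1 -0.5  0.1 -0.3  1.9
  0.1 -0.3 -1.8  1.8 -0.1 -1.3 -0.2 -0.4 -0.8 -0.1 -0.3  0.2  1.2]
```

The pawl is in, with the ball at about (247,203.5) side and (251,200) top, and the pointer is in the upper green. The crank is at about -0.12. Back to the grip.

apply_moves:
  increments:
    - {"x":0.05,"y":0.003,"z":0,"ax":0,"ay":0,"az":0}
    - {"x":0.1,"y":0.006,"z":0,"ax":0,"ay":0,"az":0}
    - {"x":0.145,"y":0.0075,"z":0,"ax":0,"ay":0,"az":0}
    - {"x":0.158,"y":0.0075,"z":0.01,"ax":0,"ay":0,"az":0}
    - {"x":0.158,"y":0.0075,"z":0.04,"ax":0,"ay":0,"az":0}
    - {"x":0.158,"y":0.0075,"z":0.07,"ax":0,"ay":0,"az":0}
    - {"x":0.158,"y":0.0075,"z":0.09,"ax":0,"ay":0,"az":0}
    - {"x":0.158,"y":0.0075,"z":0.101,"ax":0,"ay":0,"az":0}
    - {"x":0.158,"y":0.0075,"z":0.11,"ax":0,"ay":0,"az":0}
    - {"x":0.158,"y":0.0075,"z":0.11,"ax":0,"ay":0,"az":0}

```text
t: 34.1
ee_pos: [0.483, 0.0323, 0.141]
ee_rot: [-2.474, -1.935, 0.001]
contact_force: [-1.9, -0.2, 1.5]
width: 0.0363
grasp_force: 0.0
```

apply_moves:
  increments:
    - {"x":0,"y":0.001,"z":0,"ax":0,"ay":0,"az":0}
    - {"x":0,"y":0.001,"z":0,"ax":0,"ay":0,"az":0}
  jaw: 0.46

```text
t: 34.35
ee_pos: [0.4847, 0.032, 0.142]
ee_rot: [2.473, 1.935, 0.001]
contact_force: [-0.8, 0.1, 0.0]
width: 0.0231
grasp_force: 0.0
```

```bash
python3 go.py
```

```text
t 34.35 stand mm [ -10.3 -176.   142. ] width 0.0231
F stand -0.81 -0.14 0.0
```

apply_moves:
  increments:
    - {"x":0,"y":-0.001,"z":0.001,"ax":0,"ay":0,"az":0}
    - {"x":0,"y":-0.002,"z":0.001,"ax":0,"ay":0,"az":0}
    - {"x":0,"y":-0.003,"z":0.002,"ax":0,"ay":0,"az":0}
    - {"x":0,"y":-0.004,"z":0.002,"ax":0,"ay":0,"az":0}
    - {"x":0,"y":-0.005,"z":0.002,"ax":0,"ay":0,"az":0}

```text
t: 34.98
ee_pos: [0.4798, 0.0332, 0.1396]
ee_rot: [2.474, 1.935, 0.002]
contact_force: [1.8, -1.1, 0.1]
width: 0.0229
grasp_force: 1.2
```

```bash
python3 go.py
```

```text
t 34.98 stand mm [ -15.3 -176.   139.6] width 0.0229
F stand 1.99 -0.63 0.06
```

apply_moves:
  increments:
    - {"x":0,"y":-0.001,"z":0,"ax":0,"ay":0,"az":0}
    - {"x":0,"y":-0.002,"z":0,"ax":0,"ay":0,"az":0}
    - {"x":0,"y":-0.003,"z":0.0005,"ax":0,"ay":0,"az":0}
    - {"x":0,"y":-0.003,"z":0.0005,"ax":0,"ay":0,"az":0}

```text
t: 35.48
ee_pos: [0.4762, 0.0341, 0.1387]
ee_rot: [-2.474, -1.936, 0.0]
contact_force: [1.4, 0.5, 1.1]
width: 0.023
grasp_force: 0.9
```

```bash
python3 go.py
```

```text
t 35.48 stand mm [ -19.  -176.1  138.7] width 0.023
F stand 1.28 0.85 1.06
```

apply_moves:
  increments:
    - {"x":0,"y":-0.001,"z":0,"ax":0,"ay":0,"az":0}
    - {"x":0,"y":-0.002,"z":0,"ax":0,"ay":0,"az":0}
    - {"x":0,"y":-0.003,"z":0.0005,"ax":0,"ay":0,"az":0}
    - {"x":0,"y":-0.003,"z":0.0005,"ax":0,"ay":0,"az":0}

```text
t: 35.98
ee_pos: [0.4733, 0.0348, 0.1382]
ee_rot: [-2.474, -1.936, 0.0]
contact_force: [1.0, -0.5, -0.4]
width: 0.023
grasp_force: 0.9
```

apply_moves:
  increments:
    - {"x":0,"y":-0.001,"z":0,"ax":0,"ay":0,"az":0}
    - {"x":0,"y":-0.002,"z":0.0005,"ax":0,"ay":0,"az":0}
    - {"x":0,"y":-0.003,"z":0.001,"ax":0,"ay":0,"az":0}
    - {"x":0,"y":-0.003,"z":0.001,"ax":0,"ay":0,"az":0}

```text
t: 36.48
ee_pos: [0.4703, 0.0356, 0.1372]
ee_rot: [-2.474, -1.936, 0.0]
contact_force: [2.0, 0.1, 0.7]
width: 0.0228
grasp_force: 0.9
```

apply_moves:
  increments:
    - {"x":0,"y":-0.001,"z":0,"ax":0,"ay":0,"az":0}
    - {"x":0,"y":-0.002,"z":0.0005,"ax":0,"ay":0,"az":0}
    - {"x":0,"y":-0.003,"z":0.001,"ax":0,"ay":0,"az":0}
    - {"x":0,"y":-0.003,"z":0.001,"ax":0,"ay":0,"az":0}

```text
t: 36.98
ee_pos: [0.4674, 0.0363, 0.1362]
ee_rot: [-2.474, -1.936, 0.0]
contact_force: [1.8, -0.4, 0.2]
width: 0.0231
grasp_force: 0.9
```

apply_moves:
  increments:
    - {"x":0,"y":-0.001,"z":0,"ax":0,"ay":0,"az":0}
    - {"x":0,"y":-0.002,"z":0.0005,"ax":0,"ay":0,"az":0}
    - {"x":0,"y":-0.003,"z":0.001,"ax":0,"ay":0,"az":0}
    - {"x":0,"y":-0.003,"z":0.001,"ax":0,"ay":0,"az":0}

```text
t: 37.48
ee_pos: [0.4645, 0.037, 0.1352]
ee_rot: [-2.474, -1.936, 0.0]
contact_force: [2.3, -0.3, -0.7]
width: 0.0224
grasp_force: 1.0
```

apply_moves:
  increments:
    - {"x":0,"y":-0.001,"z":0,"ax":0,"ay":0,"az":0}
    - {"x":0,"y":-0.002,"z":0.0005,"ax":0,"ay":0,"az":0}
    - {"x":0,"y":-0.003,"z":0.001,"ax":0,"ay":0,"az":0}
    - {"x":0,"y":-0.003,"z":0.001,"ax":0,"ay":0,"az":0}

```text
t: 37.98
ee_pos: [0.4616, 0.0377, 0.1342]
ee_rot: [-2.474, -1.936, 0.0]
contact_force: [2.8, 1.3, 0.6]
width: 0.0231
grasp_force: 1.0
```

apply_moves:
  increments:
    - {"x":0,"y":-0.001,"z":0,"ax":0,"ay":0,"az":0}
    - {"x":0,"y":-0.002,"z":0.0005,"ax":0,"ay":0,"az":0}
    - {"x":0,"y":-0.003,"z":0.001,"ax":0,"ay":0,"az":0}
    - {"x":0,"y":-0.003,"z":0.001,"ax":0,"ay":0,"az":0}

```text
t: 38.48
ee_pos: [0.4587, 0.0384, 0.1332]
ee_rot: [-2.474, -1.936, 0.0]
contact_force: [2.1, 1.2, 0.6]
width: 0.0229
grasp_force: 1.0
```

apply_moves:
  increments:
    - {"x":0,"y":-0.001,"z":0,"ax":0,"ay":0,"az":0}
    - {"x":0,"y":-0.002,"z":0.0005,"ax":0,"ay":0,"az":0}
    - {"x":0,"y":-0.003,"z":0.0015,"ax":0,"ay":0,"az":0}
    - {"x":0,"y":-0.003,"z":0.0015,"ax":0,"ay":0,"az":0}

```text
t: 38.98
ee_pos: [0.4557, 0.0392, 0.1316]
ee_rot: [-2.474, -1.936, 0.001]
contact_force: [3.0, 0.4, -0.5]
width: 0.0231
grasp_force: 1.0
```

```bash
python3 go.py; python3 - <<'E'
from h import *
s=snap('side','q');i=s['image'].astype(float);r=i[:,:,0]-np.maximum(i[:,:,1],i[:,:,2]);r=np.where(r>15,r,0)[240:268];Y=np.arange(240,268)
print([(q,round(float((r[:,q]*Y).sum()/r[:,q].sum()),2)) for q in range(227,240) if r[:,q].sum()>30])
E
python3 ball.py
```

```text
t 38.98 stand mm [ -40.1 -176.2  131.6] width 0.0231
F stand 2.76 1.14 -0.51
[(228, 256.24), (229, 256.1), (230, 256.15), (231, 256.22), (232, 256.47), (233, 256.69), (234, 256.72)]
ball px None 0
```

apply_moves:
  increments:
    - {"x":0,"y":-0.001,"z":0,"ax":0,"ay":0,"az":0}
    - {"x":0,"y":-0.002,"z":0.0005,"ax":0,"ay":0,"az":0}
    - {"x":0,"y":-0.003,"z":0.0015,"ax":0,"ay":0,"az":0}
    - {"x":0,"y":-0.003,"z":0.0015,"ax":0,"ay":0,"az":0}

```text
t: 39.58
ee_pos: [0.4545, 0.0395, 0.1311]
ee_rot: [2.472, 1.934, 0.004]
contact_force: [5.7, -0.1, -0.5]
width: 0.0229
grasp_force: 3.2
```

Tooth met: the tool lags behind its command and the force is up to 5.7 N. A little more to seat it.

apply_moves:
  increments:
    - {"x":0,"y":-0.0005,"z":0,"ax":0,"ay":0,"az":0}
    - {"x":0,"y":-0.001,"z":0,"ax":0,"ay":0,"az":0}
    - {"x":0,"y":-0.001,"z":0,"ax":0,"ay":0,"az":0}
    - {"x":0,"y":-0.001,"z":0,"ax":0,"ay":0,"az":0}

```text
t: 40.08
ee_pos: [0.4543, 0.0395, 0.1315]
ee_rot: [2.471, 1.933, 0.006]
contact_force: [8.9, -0.3, -0.7]
width: 0.023
grasp_force: 4.2
```

```bash
python3 go.py
```

```text
t 40.08 stand mm [ -41.5 -176.2  131.5] width 0.023
F stand 8.66 1.91 -0.67
```

apply_moves:
  increments:
    - {"x":0,"y":0.002,"z":0,"ax":0,"ay":0,"az":0}
    - {"x":0,"y":0.004,"z":0,"ax":0,"ay":0,"az":0}
    - {"x":0,"y":0.0065,"z":0,"ax":0,"ay":0,"az":0}
    - {"x":0,"y":0.0065,"z":0,"ax":0,"ay":0,"az":0}

```text
t: 40.58
ee_pos: [0.458, 0.0385, 0.1299]
ee_rot: [-2.474, -1.935, 0.002]
contact_force: [0.0, -0.6, -0.3]
width: 0.0231
grasp_force: 0.0
```

apply_moves:
  increments:
    - {"x":0,"y":0,"z":0,"ax":0,"ay":0,"az":0}
    - {"x":0,"y":0,"z":0,"ax":0,"ay":0,"az":0}
    - {"x":0,"y":0,"z":-0.03,"ax":0,"ay":0,"az":0}
    - {"x":0,"y":0,"z":-0.08,"ax":0,"ay":0,"az":0}
    - {"x":-0.03,"y":0,"z":-0.12,"ax":0,"ay":0,"az":0}
    - {"x":-0.09,"y":0.02,"z":-0.12,"ax":0,"ay":0,"az":0}
    - {"x":-0.15,"y":0.04,"z":-0.12,"ax":0,"ay":0,"az":0}
    - {"x":-0.17,"y":0.05,"z":-0.12,"ax":0,"ay":0,"az":0}
    - {"x":-0.17,"y":0.05,"z":-0.12,"ax":0,"ay":0,"az":0}
  jaw: 0

```text
t: 41.7
ee_pos: [0.4659, -0.1398, 0.2502]
ee_rot: [-2.477, -1.932, 0.0]
contact_force: [-0.2, 0.8, 0.6]
width: 0.0427
grasp_force: 0.0
```

```bash
python3 go.py; python3 - <<'E'
from h import *
p=np.load('p.npy');P=[];c=[]
for n in ('side','top'):
    s=snap(n,'e_'+n);i=s['image'].astype(int);m=(i[:,:,0]>130)&(i[:,:,1]<75)&(i[:,:,2]<75)
    m[:,:236]=0
    k,l,st,ce=cv2.connectedComponentsWithStats(m.astype(np.uint8));J=[j for j in range(1,k) if st[j,4]>8 and ce[j][0]<290 and 150<ce[j][1]<240];print(n,[(ce[j].round(1).tolist(),int(st[j,4])) for j in J])
    c.append(ce[J[0]]);P.append(s['intrinsics']@np.c_[s['R'],s['t']])
X=cv2.triangulatePoints(P[0],P[1],c[0],c[1]);X=(X[:3]/X[3]).ravel();cs=np.array([np.cos(p[2]),np.sin(p[2])]);d=X[:2]-p[:2];print('ball',d@cs,d@[-cs[1],cs[0]],X[2])
Y=np.arange(240,268)
for f in('z_side','e_side'):
    i=np.load(f'pics/{f}.npz')['image'].astype(float);r=i[:,:,0]-np.maximum(i[:,:,1],i[:,:,2]);r=np.where(r>15,r,0)[240:268]
    print(f,[(q,round(float((r[:,q]*Y).sum()/r[:,q].sum()),2)) for q in range(228,240) if r[:,q].sum()>30])
E
```

```text
t 41.7 stand mm [  13.8 -347.2  250.2] width 0.0427
F stand -0.41 0.71 0.65
side [([248.0, 200.6], 25)]
top [([252.1, 195.2], 24)]
ball -0.010677476880143564 -0.1169149710465678 0.19138231536520578
z_side [(228, 254.21), (229, 254.23), (230, 254.47), (231, 254.56), (232, 254.75), (233, 254.9), (234, 255.02), (235, 255.13), (236, 255.2), (237, 255.21), (238, 255.23), (239, 255.34)]
e_side [(228, 256.33), (229, 256.18), (230, 256.21), (231, 256.3), (232, 256.52), (233, 256.74), (234, 256.86), (235, 256.97), (236, 257.05), (237, 257.11), (238, 257.15), (239, 257.36)]
```

```bash
python3 - <<'E'
from h import *
from scipy.optimize import least_squares
a=np.load('pics/s0.npz');b=np.load('pics/t0.npz')
S0=np.array([(160,393),(280,69),(413,80)])/4.6+(205,170)
T0=np.array([(505,207),(605,226),(75,115),(25,318)])/4+(145,120)
S1=np.array([(188,146),(313,157)])/4+(215,170);T1=np.array([(600,193),(702,219)])/4+(115,150)
B=(-.016,-.119,.196)
def f(p):
    G=lambda q:[grip(q,-.145),grip(q,-.205)]
    return np.r_[2*(proj(a,W(p,B))[0]-(248,200.6)),2*(proj(b,W(p,B))[0]-(252.1,195.2)),(proj(a,W(p,[(-.084,-.109,.096)]+G(p[3])))-S0).ravel(),(proj(b,W(p,G(p[3])+[(.045,.107,.152),(-.081,.107,.152)]))-T0).ravel(),(proj(a,W(p,G(p[4])))-S1).ravel(),(proj(b,W(p,G(p[4])))-T1).ravel(),(p[3]-p[4]-.99)/.03]
r=least_squares(f,[*np.load('p.npy'),-.1]);p=r.x;print(p,r.fun.round(1))
# red pointer tip end vs band in final image: columns profile
s=np.load('pics/e_side.npz');i=s['image'].astype(int)
for c in(236,238,240,242,244): print(c,[tuple(i[y,c]) for y in range(250,262)])
E
```

```text
[ 0.54053705  0.20032586 -0.23876056  0.79088613 -0.21034337] [ 0.7 -1.1  1.3  1.7 -0.3 -0.4 -0.7 -0.7 -0.3 -0.1 -0.7 -0.4 -0.2  1.1
  0.  -1.3 -1.1  1.  -0.1 -0.7 -0.2 -0.2 -0.8  0.2 -0.3  0.1  0.4]
236 [(np.int64(180), np.int64(194), np.int64(189)), (np.int64(181), np.int64(193), np.int64(190)), (np.int64(171), np.int64(193), np.int64(181)), (np.int64(117), np.int64(179), np.int64(135)), (np.int64(52), np.int64(133), np.int64(74)), (np.int64(44), np.int64(113), np.int64(54)), (np.int64(142), np.int64(92), np.int64(50)), (np.int64(228), np.int64(76), np.int64(64)), (np.int64(168), np.int64(104), np.int64(101)), (np.int64(143), np.int64(153), np.int64(149)), (np.int64(168), np.int64(184), np.int64(178)), (np.int64(178), np.int64(192), np.int64(186))]
238 [(np.int64(164), np.int64(176), np.int64(173)), (np.int64(156), np.int64(167), np.int64(165)), (np.int64(166), np.int64(181), np.int64(175)), (np.int64(132), np.int64(162), np.int64(143)), (np.int64(62), np.int64(120), np.int64(77)), (np.int64(38), np.int64(105), np.int64(51)), (np.int64(133), np.int64(90), np.int64(52)), (np.int64(2
[... 1188 characters left out ...]
), (np.int64(87), np.int64(93), np.int64(92)), (np.int64(109), np.int64(119), np.int64(116)), (np.int64(166), np.int64(180), np.int64(174))]
244 [(np.int64(123), np.int64(133), np.int64(130)), (np.int64(126), np.int64(136), np.int64(133)), (np.int64(117), np.int64(127), np.int64(124)), (np.int64(104), np.int64(115), np.int64(111)), (np.int64(78), np.int64(102), np.int64(86)), (np.int64(55), np.int64(101), np.int64(67)), (np.int64(51), np.int64(98), np.int64(63)), (np.int64(72), np.int64(105), np.int64(81)), (np.int64(117), np.int64(130), np.int64(123)), (np.int64(122), np.int64(132), np.int64(127)), (np.int64(122), np.int64(133), np.int64(129)), (np.int64(157), np.int64(170), np.int64(163))]
```

```bash
python3 -c "
from cell import *
print(hand_in())"
```

```text
the job is handed in; nothing more can be done
None
```

I handed the job in at about 42 s of the 72 s allowed, but no verdict came back. By my last measurements the pawl is at the bottom of a tooth gap. The tooth was seated with about 8.7 N at the grip, and the pointer is about 4 mm below the middle of the green band (limit 7.5 mm). I could not measure the tooth's force on the pawl after letting go.

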